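# Probe two spots on a casting and stand the probe in its cup tip up

## Task

Take the green pencil probe from its rest and, holding it roughly upright with the tip down, touch its brass tip for about half a second on the red spot of the clamped casting and then on the yellow spot. Then stand the probe in the blue cup the other way up, its tail end down on the cup's floor and its tip in the air, laying it down and taking hold of it afresh as needed. Press only lightly, never drop it, and leave the bottle and the two loose castings where they are.

Things in the scene. Friction and masses are not known exactly. Their poses are not given: they have to be found in the camera images.
- probe: Pencil probe, 200 mm long, about 0.12 kg. Origin on its axis half way along; its x axis points to the tip. Green square handle 22 x 22 mm with rounded edges from x = -100 mm (tail, black bands) to x = +50 mm, then a black collar of 16 mm diameter to x = +62 mm and a steel nose of 10 mm diameter with a round brass tip ending at x = +100 mm. It starts lying level in the rest.
- probe_tip (a point): The end of the probe's brass tip (100 mm from the probe's origin).
- probe_tail (a point): The centre of the probe's flat tail end (100 mm from the probe's origin, the other way).
- rest: Fixed probe rest: green base plate 130 x 70 x 8 mm with two dark steel saddles, 14 mm thick, centred at x = -38 and +38 mm (62 mm clear between them for the fingers). Origin under its centre on the bench; the probe lies along its x axis, tip towards +x. Saddle floors are 40 mm above the bench and 34 mm wide between side lips 9 mm high; the lying probe's axis is 51 mm above the bench.
- casting: Round aluminium flanged casting, 150 mm across, fixed in a green plate 130 x 130 x 12 mm. Origin under its centre on the bench, z up. Its flat flange face is 30 mm above the bench; a central hub of 56 mm diameter rises to 42 mm, with a clamp piece 34 x 10 mm up to 54 mm.
- red_spot (a point): Centre of the red spot, 16 mm in diameter, painted on the casting's flange face, 54 mm from the casting's centre, 30 mm above the bench.
- yellow_spot (a point): Centre of the yellow spot, 16 mm in diameter, painted on the casting's flange face, 54 mm from the casting's centre, 30 mm above the bench.
- cup: Fixed upright blue holder cup on a dark round foot of 84 mm diameter, 6 mm thick. Origin under its centre on the bench, z up. Cup 46 mm outside and 38 mm inside diameter, rim 72 mm above the bench, inner floor 12 mm above the bench (60 mm deep).
- cup_rim (a point): Centre of the cup's mouth, 72 mm above the bench.
- cup_floor (a point): Centre of the cup's inner floor, 12 mm above the bench.
- gel_bottle: Bystander: white bottle with blue cap, 44 mm diameter, 110 mm high, standing loose. Origin under its centre.
- cap_casting: Bystander: loose round aluminium casting with a hub, 80 mm across, 30 mm high. Origin under its centre.
- ring_casting: Bystander: loose aluminium ring, 72 mm outside, 44 mm inside diameter, 22 mm high. Origin under its centre.
There are look-alikes about, which are no part of the job. There is more than one size of the probe; the job needs the smallest.

How it is judged:
By the outcome, as a careful person would: the job done as asked, in the order asked, and still so for the second after the job is handed in, with the robot touching nothing.
It also fails if it takes over 64 s, if anything falls off the work surface, if the arm or the gripper's body presses on something with over 40 N, if the wrist force passes 120 N, or if a joint passes its speed limit or range.

## Robot

A 7-joint arm with a two-finger parallel gripper is mounted at the origin on the work surface. World frame = base frame: x ahead of the robot, y to its left, z up, the work surface at z = 0. Lengths are in mm, angles in rad, forces in N, time in s.
With the tool pointing down it reaches from about 425 to 975 mm from the base axis. Payload 16.7 kg.
Tool frame: the origin (TCP) lies midway between the tips of the shut fingers; the grasp point (between the pads) lies bot.pinch_z behind it (bot.pinch_z is the distance from the TCP to the grasp point, in mm); z points along the fingers, y is the line along which they close (so a half turn about z gives the same grasp; the last joint's range is limited). The gripper opens to 85 mm and grips with 20 to 120 N. Pads are 22 mm wide; open, the fingers measure 114 mm over their backs; the gripper's body (76 mm by 85 mm) begins 54 mm behind the grasp point. The pads swing forward as they close: fully open they stand 13 mm farther back than shut.
Start: joints at [1.004, 0.426, 0.074, 1.606, -0.034, 1.111, -0.067], TCP at [273.23, -617.188, 231.302] pointing down, gripper open.
Joint ranges: [-2.85, 2.85], [-0.5, 2.14], [-1.23, 1.37], [0.21, 2.46], [-1.02, 4.16], [0.16, 2.05], [-2.73, 2.73]. Speed limits (rad/s): [1.89, 1.89, 2.39, 2.39, 3.01, 3.01, 3.01].

## Interface

Orientations are given as a unit quaternion [x, y, z, w].
In Python, from cell import bot gives the robot as it stands.
- The arm moves only by the tool send_rows, never from a script. Its argument "targets" is a list that holds one entry, the list of rows, each a list of 5 numbers: the shift along the tool's x, y, z in mm, then the turn about the tool's z in rad, then the finger opening in mm, from 0 to 85.4. In form: [[[dx, dy, dz, yaw, jaw], ...]]. A call has exactly 8 rows; each row shifts and turns the commanded pose from where the row before left it, along the tool's axes as they then stand; what a row does not reach is not made up. A row lasts 1/12 s, in which the tool goes at most 41.7 mm and 7.16 degrees, less where a joint would pass 70% of its speed; a pose out of reach is approached as far as the arm can. A call is refused whole if a number of a shift passes 41.7 or a number of a turn 0.125, either way. A call with a gripper value outside its range is refused whole. The fingers move at their own pace and stop on an object; "squeeze" is the grip in N (left out, the last holds). Time passes only in rows, so rows that do not move let the fingers close, or fill a call up. It gives the time, the measured TCP pose, the force, the opening and the grip force at its end, in the units of the state.
- bot.sense(): the state, without advancing time (a new reading comes with each control period).
- bot.grab_frame(name): name is "side" or "top"; returns a dict with "image" (480x640x3 uint8, blue, green, red), "z_map" (480x640 float32, mm along the optical axis (not along the pixel's ray), 0 where there is no reading), "K" (3x3 intrinsics, pixels), "k1" (the pictures are not rectified: a ray, as slopes to the right and down, at radius r is drawn at 1 + k1 r^2 times it, then the intrinsics apply), "R" (3x3) and "t" (3): a world point X has camera coordinates R X + t. Camera axes: x right, y down, z forward; pixel columns grow to the right and rows downward; lengths in mm; the calibration is good to about 2 mm. A picture is of the moment at which its call begins.
- bot.job_done(): hands the job in; it is judged then, once.
Trained networks look in the newest picture that a camera, given by its name, has taken for a name from the list of things; names that differ only in an ending like _2 or _b are one class to them, and where a whole thing is asked for, a point or a joint stands for the part that bears it (a point fixed in the world has none). Each returns a list of dicts, best first, with "conf" (0 to 1); they miss things now and then, are a little off and sometimes report something else, mostly with a low value. They report only what shows in the picture. A call takes as long as a camera call. They do not tell look-alikes from the thing itself.
- bot.boxes_of(target, camera): "rect" ([centre column, centre row, width, height] in pixels, round what is visible of it).
- bot.outline_of(target, camera): "pixels" (480x640 bool, what is visible of it) and "rect" ([centre column, centre row, width, height] in pixels, round what is visible of it).
The state is a dict: "time": time; "qpos": joint angles; "joint_vel": joint speeds; "effort": joint torques, N m; "position": TCP position; "eef_rot": TCP orientation; "ft_force": force on the tool from outside, world axes, zero at the start; "ft_torque": the same for the moment, N m; "finger_gap": finger opening in mm; "grasp_force": force on a finger pad.
Only numpy, scipy, OpenCV 4.12 (cv2) and the standard library are available. Lean on these libraries where they do the work, as an engineer would, in place of code of your own. Each camera call takes 0.05 s, during which the arm holds its last target. There are 200 camera calls.

## Working session

There is one attempt and no reset: what is moved stays moved. The work goes in short steps, Python scripts to look and compute and a tool call to move; the robot and the scene stay as the last step left them, time stands still between calls to the robot, and variables do not carry over. Pictures are saved under pics/ and viewed, at most 10 in all, crops included, and the job is handed in when it is done.

Besides the shell and the picture viewer there is one more tool, called after "Request:" as a command line: name --argument value ..., lists and objects as JSON in quotes. send_rows: Moves the arm, as the interface text tells. Its arguments: {"type":"object","properties":{"targets":{"type":"array","items":{"type":"array","items":{"type":"array","items":{"type":"number"}}}},"squeeze":{"type":"number"}},"required":["targets"]}

```bash
ls; mkdir -p pics
cat > h.py <<'E'
import numpy as np, cv2
from cell import bot
def px2w(f,u,v,z=None,h=None):
    """pixel(s) -> world; by optical depth z, or by intersecting world height h"""
    K=f["K"];d=np.array([[-0.0]])
    p=cv2.undistortPoints(np.array([[[u,v]]],float),np.array(K,float),np.array([f["k1"],0,0,0,0.]))[0,0]
    r=np.array([p[0],p[1],1.]);R=np.array(f["R"]);t=np.array(f["t"])
    o=-R.T@t; d=R.T@r
    s=z if z is not None else (h-o[2])/d[2]
    return o+s*d
def w2px(f,X):
    R=np.array(f["R"]);t=np.array(f["t"])
    c=R@np.array(X,float)+t; x,y=c[:2]/c[2]; g=1+f["k1"]*(x*x+y*y)
    K=np.array(f["K"]); return K[0,0]*x*g+K[0,2],K[1,1]*y*g+K[1,2]
def cloud(f):
    R=np.array(f["R"]);t=np.array(f["t"])
    v,u=np.mgrid[0:480,0:640]
    p=cv2.undistortPoints(np.stack([u,v],-1).reshape(-1,1,2).astype(float),np.array(f["K"],float),np.array([f["k1"],0,0,0,0.])).reshape(480,640,2)
    z=f["z_map"].astype(float)
    c=np.dstack([p*z[...,None],z]); w=(c-t)@R
    w[z<=0]=np.nan
    return w
E
python3 - <<'E'
from h import *
print(bot.sense(), bot.pinch_z)
for n in("top","side"):
    f=bot.grab_frame(n); cv2.imwrite(f"pics/{n}0.png",f["image"]); np.savez(f"{n}0.npz",**f)
    print(n,-np.array(f["R"]).T@f["t"],np.array(f["R"]).round(2).tolist(),f["k1"])
    for o in["probe","probe_tip","probe_tail","rest","casting","red_spot","yellow_spot","cup","cup_rim","gel_bottle","cap_casting","ring_casting"]:
        print(o,[(np.round(b["rect"]).astype(int).tolist(),round(b["conf"],2)) for b in bot.boxes_of(o,n)][:5])
E
```

```text
pics
{'time': 0.0, 'qpos': array([ 1.00449462,  0.42670926,  0.07384421,  1.60662107, -0.03411998,
        1.1107904 , -0.0671022 ]), 'joint_vel': array([ 0.00030487, -0.00046955, -0.00045421,  0.00023997,  0.00046113,
       -0.00094215, -0.00060164]), 'effort': array([-9.03195796e-04, -9.49820566e+01,  3.76001000e+00, -4.63517439e+01,
        1.91290624e-02,  1.01202977e-02, -1.35964925e-05]), 'position': array([ 273.08135248, -616.84334948,  230.61935134]), 'eef_rot': array([ 9.78366661e-01,  2.06877437e-01, -1.66156115e-04, -6.12362163e-04]), 'ft_force': array([ 0.24800388, -0.78921439,  0.33516726]), 'ft_torque': array([0.00546373, 0.00863056, 0.0401145 ]), 'grasp_force': 0.0, 'finger_gap': 85.90677855400939} 18.700000000000003
top [ 362.29226015   -3.30781383 1342.31783109] [[-0.0, -1.0, 0.0], [-1.0, 0.0, -0.08], [0.08, -0.0, -1.0]] -0.08499814374299737
probe [([324, 228, 86, 18], 0.82), ([224, 313, 22, 113], 0.79), ([462, 354, 76, 97], 0.57)]
probe_tip [([225, 314, 15, 118], 0.72), ([461, 357, 76, 97], 0.69), ([323, 228, 85, 14], 0.62)]
probe_tail [([463, 356, 75, 96], 0.72), 
[... 599 characters left out ...]
335, 340, 115, 73], 0.78), ([472, 205, 40, 46], 0.69), ([315, 233, 47, 55], 0.61), ([249, 199, 15, 41], 0.36)]
probe_tip [([313, 228, 47, 54], 0.88), ([473, 207, 38, 44], 0.8), ([335, 343, 113, 70], 0.74), ([222, 243, 29, 24], 0.22)]
probe_tail [([314, 231, 48, 58], 0.67), ([473, 207, 36, 42], 0.57), ([334, 342, 118, 75], 0.55)]
rest [([316, 242, 54, 49], 0.6)]
casting [([362, 187, 58, 40], 0.69)]
red_spot [([363, 187, 55, 38], 0.69)]
yellow_spot [([363, 187, 56, 35], 0.89)]
cup [([203, 307, 38, 50], 0.57)]
cup_rim [([202, 306, 39, 52], 0.81), ([318, 244, 44, 49], 0.61)]
gel_bottle [([250, 200, 16, 46], 0.94)]
cap_casting [([275, 194, 30, 18], 0.95)]
ring_casting [([222, 246, 29, 30], 0.82)]
```

Run:
```python
import cv2
a=cv2.imread("pics/top0.png");cv2.imwrite("pics/top0c.png",cv2.resize(a[110:420,170:520],None,fx=2.2,fy=1.9*1.0,interpolation=cv2.INTER_CUBIC)[:600])
```

```text
(no output)
```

View pics/top0c.png

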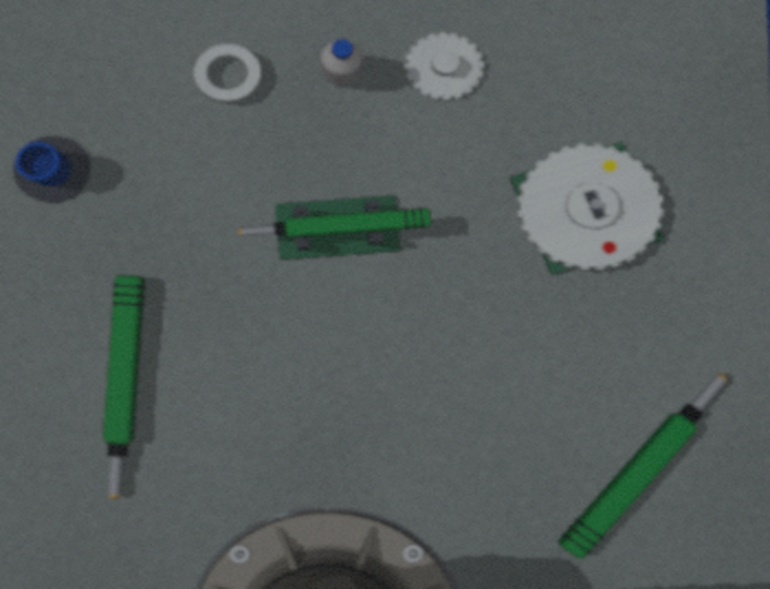

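View pics/side0.png

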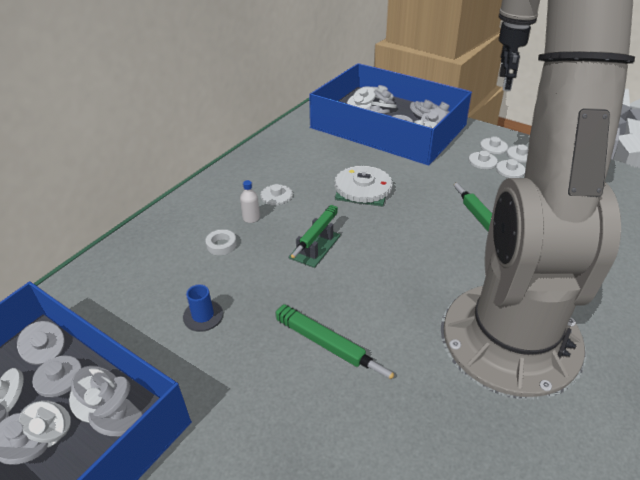

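The top view shows the rest's probe at full-image (324,228), tip to the left (+y). The cup is at (190,195), the casting at (437,220) with red at (447,240) and yellow at (447,197). The other two pencils are larger look-alikes.

```bash
cat >> h.py <<'E'
def cen(w,m): return np.nanmedian(w[m],0).round(1)
def hsv(f): return cv2.cvtColor(f["image"],cv2.COLOR_BGR2HSV)
E
python3 - <<'E'
from h import *
for n in("top","side"):
    f=dict(np.load(f"{n}0.npz")); f["k1"]=float(f["k1"]); w=cloud(f); H=hsv(f); h,s,v=H[...,0],H[...,1],H[...,2]
    vv,uu=np.mgrid[0:480,0:640]
    box=lambda c,r,a,b:(abs(uu-c)<a)&(abs(vv-r)<b)
    cb=box(437,221,40,40) if n=="top" else box(363,187,32,22)
    pb=box(324,228,48,16) if n=="top" else box(315,233,28,32)
    ub=box(192,200,22,22) if n=="top" else box(203,307,25,30)
    for nm,m,z in(("red",cb&((h<8)|(h>172))&(s>120),30),("yel",cb&(h>20)&(h<35)&(s>120),30)):
        c=uu[m].mean(),vv[m].mean(); print(n,nm,m.sum(),c,px2w(f,*c,h=z).round(1),cen(w,m))
    # casting face
    m=cb&(w[...,2]>26)&(w[...,2]<34); P=w[m][:,:2]
    (c,r)=cv2.minEnclosingCircle(P.astype(np.float32)); print(n,"casting",np.round(c,1),r,np.median(w[m][:,2]))
    g=pb&(h>50)&(h<75)&(s>120)&(w[...,2]>48); P=w[g]
    c,(sz),a=cv2.minAreaRect(P[:,:2].astype(np.float32)); print(n,"handle",g.sum(),np.round(c,1),np.round(sz,1),a,np.percentile(P[:,2],[5,50,95]).round(1))
    b=ub&(w[...,2]>67); P=w[b]; c,r=cv2.minEnclosingCircle(P[:,:2].astype(np.float32)); print(n,"rim",b.sum(),np.round(c,1),r,np.median(P[:,2]))
    t=pb&(w[...,2]>40); P=w[t]; q=P[:,:2]; print("probe extents y",np.percentile(q[:,1],[0,1,99,100]).round(1),"x",np.percentile(q[:,0],[1,50,99]).round(1))
    p=np.polyfit(P[:,1],P[:,0],1); print("line",p)
E
```

```text
top red 19 (np.float64(446.63157894736844), np.float64(239.78947368421052)) [ 461.5 -298.8   30. ] [ 461.  -298.6   30.5]
top yel 22 (np.float64(446.90909090909093), np.float64(196.9090909090909)) [ 561.8 -301.7   30. ] [ 561.3 -301.9   30.3]
top casting [ 512.8 -280.1] 77.72767639160156 29.82081498800931
top handle 625 [490.  -32.3] [ 22.5 149.7] 4.226161956787109 [55.8 61.4 65.5]
top rim 113 [564.3 294.9] 23.61661148071289 71.44313588721636
probe extents y [-107.4 -105.2   84.8   90.1] x [464.8 488.4 513.2]
line [-8.02993970e-02  4.87001228e+02]
side red 10 (np.float64(383.0), np.float64(182.5)) [ 459.5 -298.1   30. ] [ 458.2 -298.1   30. ]
side yel 6 (np.float64(351.5), np.float64(170.66666666666666)) [ 559.7 -301.8   30. ] [ 560.9 -302.1   29.4]
side casting [ 509.7 -277.1] 79.4051742553711 29.20956083996372
side handle 459 [485.8 -31.8] [ 22.2 151.8] 4.596572399139404 [50.5 59.9 63. ]
side rim 161 [560.9 297. ] 24.052597045898438 70.87657240249783
probe extents y [-108.1 -103.8   89.    93.3] x [459.2 481.2 511.5]
line [-7.04606189e-02  4.81832767e+02]
```

```bash
cat >> h.py <<'E'
from scipy.spatial.transform import Rotation as Ro
def yang():
    y=Ro.from_quat(bot.sense()["eef_rot"]).as_matrix()[:,1]; return np.degrees(np.arctan2(y[1],y[0]))
def plan(tgt,ang=None,n=8,vec=False):
    """rows to reach TCP tgt with tool-y at ang deg, in n rows (straight line, world)"""
    s=bot.sense(); a=np.radians(yang()); p=s["position"]
    da=0 if ang is None else (np.radians(ang)-a+np.pi/2)%np.pi-np.pi/2
    d=(np.array(tgt)-p)/n
    for i in range(n):
        y=np.array([np.cos(a),np.sin(a),0]); x=np.array([-y[1],y[0],0])
        print([round(float(q),1) for q in (d@x,d@y,-d[2])],round(-da/n,3)); a+=da/n
    print("at",p.round(1),"yang",round(yang(),1),"dist",round(float(np.linalg.norm(d*n)),1))
E
python3 -c "
from h import *
plan((490.9,-69.9,150),4.4,24)"
```

```text
[17.5, -17.2, 3.4] -0.051
[18.4, -16.3, 3.4] -0.051
[19.2, -15.3, 3.4] -0.051
[19.9, -14.3, 3.4] -0.051
[20.7, -13.3, 3.4] -0.051
[21.3, -12.2, 3.4] -0.051
[21.9, -11.1, 3.4] -0.051
[22.4, -9.9, 3.4] -0.051
[22.9, -8.8, 3.4] -0.051
[23.3, -7.6, 3.4] -0.051
[23.7, -6.4, 3.4] -0.051
[24.0, -5.1, 3.4] -0.051
[24.2, -3.9, 3.4] -0.051
[24.4, -2.7, 3.4] -0.051
[24.5, -1.4, 3.4] -0.051
[24.5, -0.2, 3.4] -0.051
[24.5, 1.1, 3.4] -0.051
[24.4, 2.4, 3.4] -0.051
[24.3, 3.6, 3.4] -0.051
[24.1, 4.8, 3.4] -0.051
[23.8, 6.1, 3.4] -0.051
[23.4, 7.3, 3.4] -0.051
[23.0, 8.5, 3.4] -0.051
[22.6, 9.6, 3.4] -0.051
at [ 273.2 -617.2  231.3] yang -66.1 dist 594.6
```

Request:
send_rows --targets '[[[17.5,-17.2,3,-0.051,85],[18.4,-16.3,3,-0.051,85],[19.2,-15.3,3,-0.051,85],[19.9,-14.3,3,-0.051,85],[20.7,-13.3,3,-0.051,85],[21.3,-12.2,3,-0.051,85],[21.9,-11.1,3,-0.051,85],[22.4,-9.9,3,-0.051,85]]]'

```text
time: 1.97
position: [346.2, -433.7, 207.3]
eef_rot: [0.916, 0.402, 0.0, 0.0]
ft_force: [0.3, -0.2, -0.1]
finger_gap: 84.7
grasp_force: 0.0
```

Request:
send_rows --targets '[[[22.9,-8.8,3,-0.051,85],[23.3,-7.6,3,-0.051,85],[23.7,-6.4,3,-0.051,85],[24,-5.1,3,-0.051,85],[24.2,-3.9,3,-0.051,85],[24.4,-2.7,3,-0.051,85],[24.5,-1.4,3,-0.051,85],[24.5,-0.2,3,-0.051,85]]]'

```text
time: 2.63
position: [419.4, -250.8, 183.3]
eef_rot: [0.815, 0.58, 0.0, 0.0]
ft_force: [-0.1, -0.7, 0.3]
finger_gap: 84.7
grasp_force: 0.0
```

Request:
send_rows --targets '[[[24.5,1.1,3,-0.051,60],[24.4,2.4,3,-0.051,60],[24.3,3.6,3,-0.051,60],[24.1,4.8,3,-0.051,60],[23.8,6.1,3,-0.051,60],[23.4,7.3,3,-0.051,60],[23,8.5,3,-0.051,60],[22.6,9.6,3,-0.051,60]]]'

```text
time: 3.3
position: [492.7, -68.7, 159.2]
eef_rot: [0.681, 0.733, 0.0, 0.0]
ft_force: [0.8, 0.0, 0.0]
finger_gap: 59.7
grasp_force: 0.0
```

```bash
python3 -c "
from h import *
plan((490.9,-69.9,32),4.4,8)"
```

```text
[-0.1, -0.2, 15.9] -0.0
[-0.1, -0.2, 15.9] -0.0
[-0.1, -0.2, 15.9] -0.0
[-0.1, -0.2, 15.9] -0.0
[-0.1, -0.2, 15.9] -0.0
[-0.1, -0.2, 15.9] -0.0
[-0.1, -0.2, 15.9] -0.0
[-0.1, -0.2, 15.9] -0.0
at [492.7 -68.7 159.2] yang 4.2 dist 127.3
```

Request:
send_rows --targets '[[[0,-0.3,18,0,60],[0,-0.3,18,0,60],[0,-0.3,18,0,60],[0,-0.3,18,0,60],[0,-0.3,18,0,60],[0,-0.3,18,0,60],[0,0,14,0,60],[-1,0,5,0,60]]]'

```text
time: 3.97
position: [489.7, -70.7, 30.6]
eef_rot: [0.681, 0.732, -0.0, -0.001]
ft_force: [-0.4, 0.2, -0.0]
finger_gap: 59.6
grasp_force: 0.0
```

Request:
send_rows --targets '[[[0,0,0,0,30],[0,0,0,0,26],[0,0,0,0,15],[0,0,0,0,15],[0,0,0,0,15],[0,0,0,0,15],[0,0,0,0,15],[0,0,0,0,15]]]' --squeeze 20

```text
time: 4.63
position: [491.3, -71.7, 33.1]
eef_rot: [0.682, 0.731, 0.0, 0.001]
ft_force: [-1.0, 0.8, 9.1]
finger_gap: 21.9
grasp_force: 24.8
```

Request:
send_rows --targets '[[[0,0,-8,0,15],[0,0,-15,0,15],[0,0,-20,0,15],[0,0,-20,0,15],[0,0,-20,0,15],[0,0,-17,0,15],[0,0,0,0,15],[0,0,0,0,15]]]'

```text
time: 5.3
position: [491.1, -72.0, 133.5]
eef_rot: [0.682, 0.731, 0.001, 0.001]
ft_force: [-0.5, 0.0, -1.5]
finger_gap: 21.4
grasp_force: 23.6
```

```bash
cat >> h.py <<'E'
def look(name,c,half=(100,75)):
    """crop png around world point c"""
    f=bot.grab_frame("side"); u,v=map(int,w2px(f,c)); a,b=half
    u0,v0=max(u-a,0),max(v-b,0); im=f["image"][v0:v+b,u0:u+a]
    cv2.imwrite(f"pics/{name}.png",cv2.resize(im,None,fx=3,fy=3,interpolation=cv2.INTER_CUBIC)); print("crop origin",u0,v0)
    return f
def probe_axis(f,c,rad=190):
    """green handle cloud near world point c -> line fit (mean, direction, extents)"""
    w=cloud(f); H=hsv(f); m=(H[...,0]>45)&(H[...,0]<80)&(H[...,1]>110)&(np.linalg.norm(w-np.array(c),axis=-1)<rad)
    n,l=cv2.connectedComponents(m.astype(np.uint8)); 
    i=1+np.argmax([np.sum(l==k) for k in range(1,n)]); P=w[l==i]
    mu=np.median(P,0); d=np.linalg.svd(P-P.mean(0),full_matrices=False)[2][0]; s=(P-mu)@d
    a,b=np.percentile(s,[1,99]); print("axis ends",(mu+a*d).round(1),(mu+b*d).round(1),"len",round(b-a,1),"dir",d.round(3),len(P))
E
python3 - <<'E'
from h import *
s=bot.sense(); print(s["position"].round(1),s["ft_force"].round(2),s["grasp_force"])
f=look("a",s["position"]); probe_axis(f,s["position"])
probe_axis(bot.grab_frame("top"),s["position"])
E
```

```text
[491.1 -72.  133.5] [-0.45  0.02 -1.53] 23.588580787181854
crop origin 226 112
axis ends [488.5 -80.9 162. ] [474.3  41.9 158.8] len 123.6 dir [-0.115  0.993 -0.026] 421
axis ends [484.9   8.9 166.6] [497.6  17.1   3.1] len 164.1 dir [ 0.077  0.05  -0.996] 395
```

View pics/a.png

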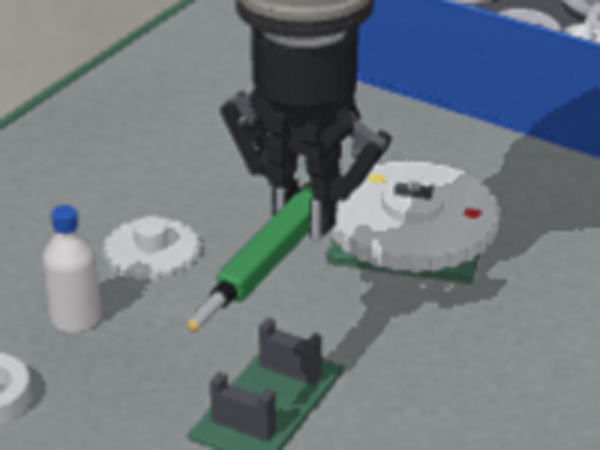

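Request:
send_rows --targets '[[[0,0,-8,0,20],[0,0,-12,0,20],[0,0,-15,0,20],[0,0,-10,0,20],[0,0,-5,0,20],[0,0,0,0,20],[0,0,0,0,20],[0,0,0,0,20]]]' --squeeze 20

```text
time: 6.07
position: [490.3, -71.7, 181.7]
eef_rot: [0.682, 0.731, -0.0, -0.0]
ft_force: [-0.4, 0.1, -0.8]
finger_gap: 21.8
grasp_force: 23.6
```

Request:
send_rows --targets '[[[0,0,0,0,21],[0,0,0,0,21],[0,0,0,0,21],[0,0,0,0,21],[0,0,0,0,21],[0,0,0,0,21],[0,0,0,0,21],[0,0,0,0,21]]]'

```text
time: 6.73
position: [490.7, -71.7, 182.3]
eef_rot: [0.682, 0.731, 0.0, -0.0]
ft_force: [0.2, 0.6, -0.3]
finger_gap: 21.8
grasp_force: 23.6
```

```bash
cat >> h.py <<'E'
def tip_of(f,p):
    """tilt of handle: fit on side camera; p=TCP"""
    probe_axis(f,p,210)
E
python3 - <<'E'
from h import *
s=bot.sense(); print(s["position"].round(1),s["ft_force"].round(2),s["ft_torque"].round(3),s["grasp_force"])
f=bot.grab_frame("side"); probe_axis(f,s["position"])
E
```

```text
[490.7 -71.7 182.3] [ 0.23  0.65 -0.3 ] [-0.035 -0.033 -0.048] 23.5539311170578
axis ends [486.7 -80.7 210.6] [473.9  41.  207.7] len 122.4 dir [-0.104  0.994 -0.023] 448
```

Request:
send_rows --targets '[[[18,0,0,0,15],[27,0,0,0,15],[27,0,0,0,15],[27,0,5,0,15],[25,0,12,0,15],[16,0,20,0,15],[0,0,24,0,15],[0,0,24,0,15]]]' --squeeze 20

```text
time: 7.45
position: [481.1, 69.3, 96.9]
eef_rot: [0.681, 0.732, 0.001, 0.0]
ft_force: [-0.2, -0.3, -1.1]
finger_gap: 21.8
grasp_force: 23.6
```

Request:
send_rows --targets '[[[0,0,22,0,15],[0,0,18,0,15],[0,0,13,0,15],[0,0,6,0,15],[0,0,3,0,15],[0,0,0,0,15],[0,0,0,0,15],[0,0,0,0,15]]]'

```text
time: 8.12
position: [481.4, 68.0, 36.1]
eef_rot: [0.682, 0.731, 0.0, 0.0]
ft_force: [0.5, -0.2, -1.4]
finger_gap: 21.6
grasp_force: 23.5
```

Request:
send_rows --targets '[[[0,0,2,0,15],[0,0,2,0,15],[0,0,2,0,15],[0,0,1,0,15],[0,0,1,0,15],[0,0,0,0,15],[0,0,0,0,15],[0,0,0,0,15]]]'

```text
time: 8.78
position: [481.2, 68.4, 27.5]
eef_rot: [0.682, 0.732, 0.0, 0.0]
ft_force: [0.2, 3.1, 4.7]
finger_gap: 21.6
grasp_force: 24.9
```

Run:
```python
from h import *
s=bot.sense(); print(s["position"].round(1),s["ft_force"].round(2),s["ft_torque"].round(3),s["grasp_force"],s["qpos"].round(2))
f=look("b",s["position"]+[0,60,0]); probe_axis(f,s["position"])
```

```text
[481.2  68.4  27.5] [0.19 3.11 4.66] [ 0.533 -0.122  0.019] 24.929240942001343 [ 0.1   0.46 -0.44  2.16  0.34  0.6  -0.52]
crop origin 180 198
axis ends [478.9  61.6  56.4] [465.5 181.7  38.2] len 122.2 dir [-0.11   0.983 -0.149] 515
```

View pics/b.png

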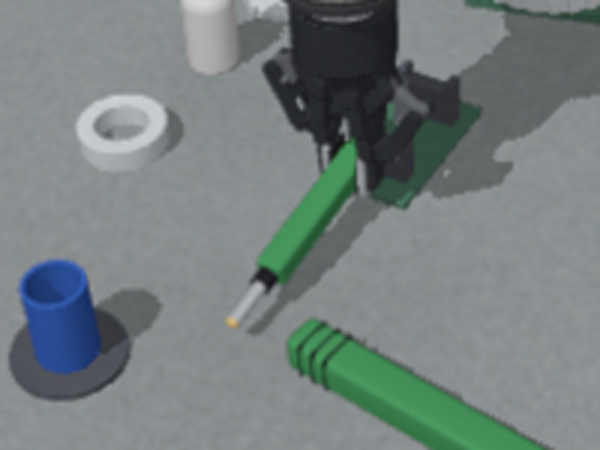

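Request:
send_rows --targets '[[[0,0,1,0,15],[0,0,1,0,15],[0,0,1,0,15],[0,0,1,0,15],[0,0,0,0,15],[0,0,0,0,15],[0,0,-10,0,15],[0,0,-20,0,15]]]'

```text
time: 9.5
position: [479.1, 67.2, 52.3]
eef_rot: [0.682, 0.731, -0.002, -0.001]
ft_force: [-0.8, 0.0, -0.3]
finger_gap: 21.4
grasp_force: 24.8
```

Run:
```python
from h import *
s=bot.sense(); print(s["position"].round(1),s["ft_force"].round(2))
f=bot.grab_frame("side"); probe_axis(f,s["position"]); plan((560,100,65),-3,16)
```

```text
[479.1  67.2  52.3] [-0.77  0.05 -0.27]
axis ends [475.6  62.3  81.9] [463.7 179.1  52.4] len 121.1 dir [-0.098  0.965 -0.244] 556
[1.7, 5.1, -0.5] 0.008
[1.7, 5.0, -0.5] 0.008
[1.7, 5.0, -0.5] 0.008
[1.8, 5.0, -0.5] 0.008
[1.8, 5.0, -0.5] 0.008
[1.9, 5.0, -0.5] 0.008
[1.9, 5.0, -0.5] 0.008
[1.9, 5.0, -0.5] 0.008
[2.0, 4.9, -0.5] 0.008
[2.0, 4.9, -0.5] 0.008
[2.0, 4.9, -0.5] 0.008
[2.1, 4.9, -0.5] 0.008
[2.1, 4.9, -0.5] 0.008
[2.2, 4.9, -0.5] 0.008
[2.2, 4.8, -0.5] 0.008
[2.2, 4.8, -0.5] 0.008
at [481.2  67.7  56.5] yang 4.0 dist 85.6
```

Request:
send_rows --targets '[[[2,8,0,0.009,15],[2,12,0,0.009,15],[2,12,0,0.009,15],[2,12,1,0.009,15],[2,12,1,0.009,15],[2,12,1,0.009,15],[2,10,1,0.009,15],[2,4,1,0.009,15]]]'

```text
time: 10.22
position: [563.5, 87.2, 48.1]
eef_rot: [0.708, 0.706, -0.0, 0.0]
ft_force: [-0.8, -0.1, -1.1]
finger_gap: 22.1
grasp_force: 24.9
```

Run:
```python
from h import *
s=bot.sense(); print(s["position"].round(1),s["ft_force"].round(2),yang())
f=look("c",s["position"]+[0,120,0]); probe_axis(f,s["position"])
f=bot.grab_frame("top"); w=cloud(f); H=hsv(f)
# tip: points of nose in the top view, 15..75 mm high ahead of the grip
m=(w[...,1]>200)&(w[...,1]<268)&(abs(w[...,0]-562)<25)&(w[...,2]>12)
P=w[m]; P=P[np.argsort(P[:,1])]; print(P[-8:].round(0).tolist())
```

```text
[563.5  87.2  48.1] [-0.79 -0.09 -1.11] -0.20533140903162084
crop origin 127 198
axis ends [558.7  86.   77. ] [555.  199.5  47.6] len 117.3 dir [-0.032  0.967 -0.251] 527
[[569.0, 242.0, 37.0], [564.0, 244.0, 39.0], [561.0, 244.0, 26.0], [567.0, 245.0, 35.0], [563.0, 245.0, 33.0], [570.0, 245.0, 32.0], [565.0, 247.0, 34.0], [568.0, 248.0, 32.0]]
```

View pics/c.png

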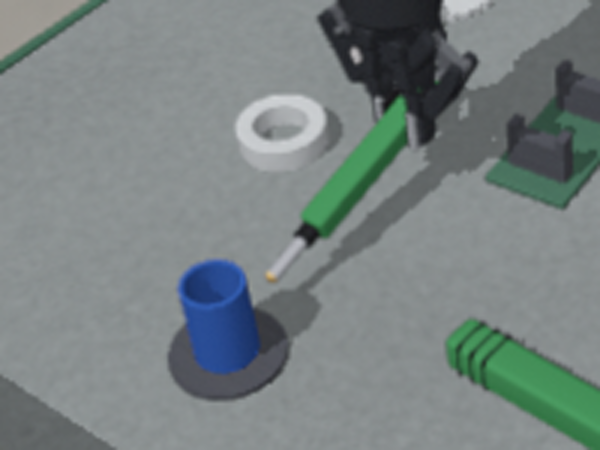

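Request:
send_rows --targets '[[[12,-1.5,0,0,15],[9,0,0,0,15],[3,0,-5,0,15],[4,0,-13,0,15],[6,0,-13,0,15],[6.5,0,-13,0,15],[0,0,0,0,15],[0,0,0,0,15]]]'

```text
time: 10.98
position: [561.1, 127.6, 94.4]
eef_rot: [0.708, 0.706, 0.0, 0.001]
ft_force: [0.2, -3.7, 0.3]
finger_gap: 21.4
grasp_force: 25.3
```

Run:
```python
from h import *
s=bot.sense(); print(s["position"].round(1),s["ft_force"].round(2),yang())
f=bot.grab_frame("side"); probe_axis(f,s["position"])
```

```text
[561.1 127.6  94.4] [ 0.25 -3.65  0.26] -0.10095314263083191
axis ends [557.  126.  123.1] [552.1 230.7  70.2] len 117.4 dir [-0.042  0.892 -0.451] 602
```

Request:
send_rows --targets '[[[8,0,-12,0,15],[9,0,-11.5,0,15],[10,0,-11,0,15],[10.5,0,-10,0,15],[11.5,0,-8.5,0,15],[12,0,-7.5,0,15],[13,0,-6.5,0,15],[13.5,0,-5.5,0,15]]]'

```text
time: 11.7
position: [561.0, 216.4, 165.7]
eef_rot: [0.708, 0.706, 0.0, 0.0]
ft_force: [1.0, -3.0, 0.8]
finger_gap: 21.8
grasp_force: 27.8
```

Request:
send_rows --targets '[[[13.5,0,-4.5,0,15],[13.5,0,-3.5,0,15],[14,0,-1.5,0,15],[10,0,-0.5,0,15],[5,0,0,0,15],[2,0,0,0,15],[0,0,0,0,15],[0,0,0,0,15]]]'

```text
time: 12.37
position: [561.0, 273.0, 174.5]
eef_rot: [0.708, 0.706, -0.0, -0.0]
ft_force: [-0.2, 0.4, -1.7]
finger_gap: 21.9
grasp_force: 28.2
```

Run:
```python
from h import *
s=bot.sense(); print(s["position"].round(1),s["ft_force"].round(2),yang())
f=look("d",s["position"]-[0,0,60]); probe_axis(f,s["position"])
```

```text
[561.  273.  174.5] [-0.17  0.42 -1.66] -0.13593967258499143
crop origin 101 194
axis ends [559.2 280.3 218.7] [546.8 275.4  90.1] len 129.3 dir [-0.096 -0.038 -0.995] 441
```

View pics/d.png

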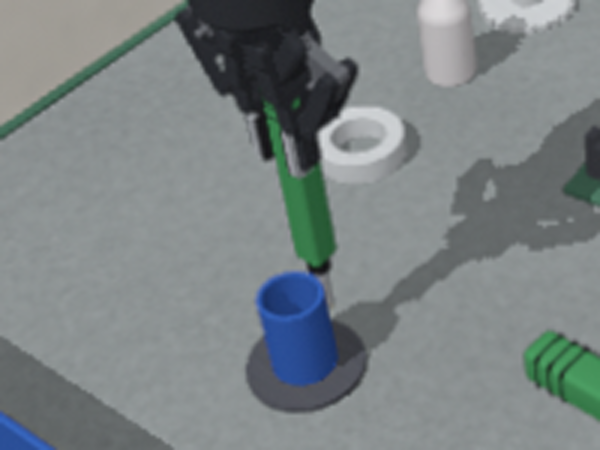

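Request:
send_rows --targets '[[[-2,0,-15,0,15],[0,0,-25,0,15],[0,0,-25,0,15],[-10,-2,-8,0,15],[-20,-3.5,0,0,15],[-28,-5,0,0,15],[-30,-5.3,0,0,15],[-30,-5.3,0,0,15]]]'

```text
time: 13.08
position: [539.1, 151.5, 247.5]
eef_rot: [0.708, 0.706, -0.0, -0.0]
ft_force: [1.6, 0.2, -1.5]
finger_gap: 21.8
grasp_force: 28.2
```

Request:
send_rows --targets '[[[-30,-5.3,0,0,15],[-30,-5.3,0,0,15],[-30,-5.3,0,0,15],[-30,-5.3,0,0,15],[-30,-5.3,0,0,15],[-30,-5.3,0,0,15],[-30,-5.3,0,0,15],[-30,-5.3,0,0,15]]]'

```text
time: 13.75
position: [495.9, -88.7, 247.7]
eef_rot: [0.708, 0.706, 0.0, 0.0]
ft_force: [0.7, 0.5, -0.5]
finger_gap: 21.8
grasp_force: 28.2
```

Request:
send_rows --targets '[[[-30,-5.3,0,0,15],[-30,-5.3,0,0,15],[-30,-5.3,0,0,15],[-30,-5.3,0,0,15],[-30,-5.3,0,0,15],[-28,-5,0,0,15],[-20,-3,0,0,15],[-10,-1,0,0,15]]]'

```text
time: 14.42
position: [459.1, -297.9, 247.5]
eef_rot: [0.709, 0.705, -0.0, 0.0]
ft_force: [-0.5, 0.1, -0.7]
finger_gap: 21.3
grasp_force: 28.2
```

```bash
cat >> h.py <<'E'
def nose(f,c,lo,hi):
    """nose points (not green) near vertical line through c (xy), z lo..hi"""
    w=cloud(f); m=(np.hypot(w[...,0]-c[0],w[...,1]-c[1])<30)&(w[...,2]>lo)&(w[...,2]<hi)
    P=w[m]; P=P[np.argsort(P[:,2])]; vv,uu=np.nonzero(m)
    print("nose n",len(P),"lowest",P[:4].round(1).tolist(),"med",np.median(P,0).round(1)); return m
E
python3 - <<'E'
from h import *
s=bot.sense(); print(s["position"].round(1),s["ft_force"].round(2),yang(),s["qpos"].round(2))
f=look("e",s["position"]-[0,0,90]); probe_axis(f,s["position"])
nose(f,s["position"],62,135); b=bot.boxes_of("probe","side"); print(b[:3])
E
```

```text
[ 459.1 -297.9  247.5] [-0.48  0.07 -0.7 ] -0.354746937101633 [ 0.64  0.21 -0.21  1.86  0.05  1.07  0.4 ]
crop origin 286 65
axis ends [ 461.1 -293.2  308.6] [ 452.9 -293.8  160.8] len 148.0 dir [-0.055 -0.004 -0.998] 442
nose n 30 lowest [[458.4, -301.3, 111.1], [454.5, -299.2, 113.5], [453.3, -302.1, 115.4], [459.7, -297.7, 115.5]] med [ 455.9 -299.4  123.2]
[{'rect': [471.1, 204.0, 34.4, 42.4], 'conf': 0.94}, {'rect': [335.7, 340.0, 119.2, 71.7], 'conf': 0.78}, {'rect': [222.1, 243.4, 29.0, 28.1], 'conf': 0.73}]
```

View pics/e.png

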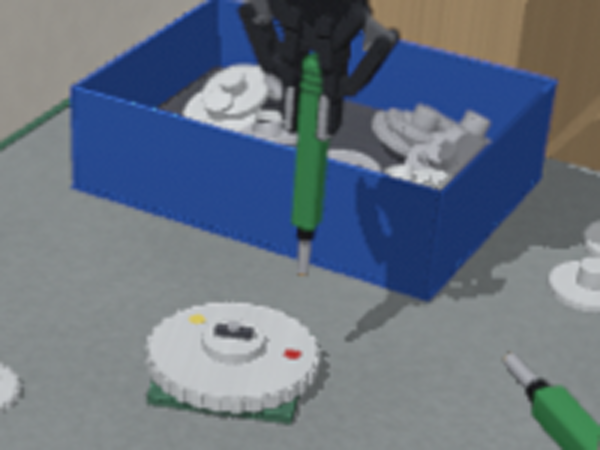

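Run:
```python
from h import *
f=bot.grab_frame("side"); s=bot.sense(); w=cloud(f)
im=f["image"]; H=hsv(f)
for h in(100,104,108): print(h,px2w(f,387,156.5,h=h).round(1))
for r in range(138,160):
    u=range(380,396); print(r,[int(w[r,c,2]) if abs(w[r,c,1]+298)<40 else 0 for c in u], [tuple(int(q) for q in H[r,c]) for c in (386,387)])
print(s["position"])
```

```text
100 [ 462.9 -317.1  100. ]
104 [ 460.1 -311.1  104. ]
108 [ 457.3 -305.2  108. ]
138 [0, 0, 0, 166, 169, 170, 168, 170, 170, 168, 168, 168, 166, 0, 0, 0] [(68, 141, 116), (68, 142, 117)]
139 [0, 0, 0, 164, 164, 163, 167, 165, 167, 168, 167, 161, 0, 0, 0, 0] [(68, 141, 116), (68, 138, 118)]
140 [0, 0, 0, 0, 0, 164, 162, 163, 164, 166, 165, 0, 0, 0, 0, 0] [(68, 141, 112), (68, 142, 117)]
141 [0, 0, 0, 0, 156, 160, 158, 159, 164, 163, 157, 0, 0, 0, 0, 0] [(67, 138, 74), (68, 138, 85)]
142 [0, 0, 0, 0, 153, 155, 157, 156, 154, 156, 151, 0, 0, 0, 0, 0] [(75, 51, 30), (69, 90, 37)]
143 [0, 0, 0, 0, 150, 153, 152, 151, 152, 152, 149, 0, 0, 0, 0, 0] [(135, 20, 25), (120, 20, 26)]
144 [0, 0, 0, 0, 0, 149, 151, 149, 151, 151, 147, 0, 0, 0, 0, 0] [(105, 16, 31), (0, 0, 29)]
145 [0, 0, 0, 0, 0, 141, 145, 148, 145, 0, 0, 0, 0, 0, 0, 0] [(120, 13, 79), (110, 11, 71)]
146 [0, 0, 0, 0, 0, 139, 140, 143, 142, 0, 0, 0, 0, 0, 0, 0] [(115, 12, 132), (115, 12, 127)]
147 [0, 0, 0, 0, 0, 140, 140, 142, 138, 0, 0, 0, 0, 0, 0, 0] [(115, 11, 145), (120, 9, 141)]
148 [0, 0, 0, 0, 0, 136, 133, 136, 137, 0, 0, 0
[... 382 characters left out ...]
0] [(116, 12, 145), (111, 19, 136)]
153 [0, 0, 0, 0, 0, 123, 122, 121, 119, 0, 0, 0, 0, 0, 0, 0] [(115, 11, 144), (110, 11, 134)]
154 [0, 0, 0, 0, 0, 120, 117, 117, 0, 0, 0, 0, 0, 0, 0, 0] [(116, 12, 144), (111, 13, 134)]
155 [0, 0, 0, 0, 113, 114, 117, 116, 0, 0, 0, 0, 0, 0, 0, 0] [(115, 11, 143), (108, 10, 132)]
156 [0, 0, 0, 0, 0, 113, 115, 114, 0, 0, 0, 0, 0, 0, 0, 0] [(16, 24, 140), (20, 23, 131)]
157 [0, 0, 0, 0, 0, 0, 0, 0, 0, 0, 0, 0, 0, 0, 0, 0] [(42, 10, 128), (70, 6, 134)]
158 [0, 0, 0, 0, 0, 0, 0, 0, 0, 0, 0, 0, 0, 0, 0, 0] [(90, 11, 136), (90, 11, 138)]
159 [0, 0, 0, 0, 0, 0, 0, 0, 0, 0, 0, 0, 0, 0, 0, 0] [(94, 13, 139), (94, 13, 140)]
[ 460.49130095 -294.69143962  247.50488303]
```

Request:
send_rows --targets '[[[-2,0,8,0,15],[0,0,12,0,15],[0,0,12,0,15],[0,0,12,0,15],[0,0,10,0,15],[0,0,7,0,15],[0,0,4,0,15],[0,0,0,0,15]]]'

```text
time: 15.23
position: [460.6, -296.2, 181.8]
eef_rot: [0.708, 0.706, -0.0, -0.001]
ft_force: [-0.5, -0.7, -0.7]
finger_gap: 21.4
grasp_force: 28.2
```

```bash
cat >> h.py <<'E'
def tipcheck(f,lo,c):
    """lowest nose point (nearest in depth) vs spots in the side picture"""
    w=cloud(f); m=(np.hypot(w[...,0]-c[0],w[...,1]-c[1])<30)&(w[...,2]>lo)&(w[...,2]<c[2]-60)
    vv,uu=np.nonzero(m); r=vv.max(); 
    for q in(r-3,r-2,r-1,r): print(q,uu[vv==q],w[m&(np.mgrid[0:480,0:640][0]==q)].mean(0).round(1))
E
python3 - <<'E'
from h import *
p=np.mean([bot.sense()["position"] for _ in range(1)],0); print(p.round(1))
f=bot.grab_frame("side"); H=hsv(f); tipcheck(f,38,[459,-298,182])
h,s=H[...,0],H[...,1]; vv,uu=np.mgrid[0:480,0:640]; cb=(abs(uu-363)<32)&(abs(vv-187)<22)
m=cb&((h<8)|(h>172))&(s>120); print("red",uu[m].mean(),vv[m].mean(),m.sum())
im=f["image"][145:205,340:420]; cv2.imwrite("pics/f.png",cv2.resize(im,None,fx=8,fy=8,interpolation=cv2.INTER_CUBIC))
E
```

```text
[ 460.6 -296.2  181.8]
176 [383 384 385] [ 457.2 -296.4   52.5]
177 [373 383 384 385] [ 464.8 -295.7   47. ]
178 [373 384] [ 471.2 -292.8   43.1]
179 [373] [ 483.5 -285.4   39.5]
red 383.0 182.5 10
```

View pics/f.png

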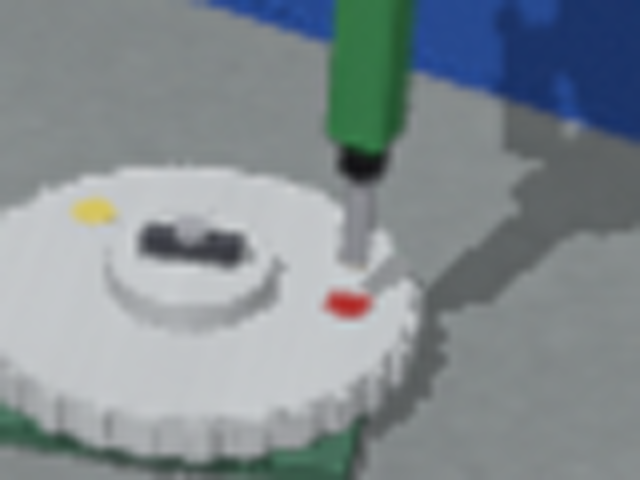

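Request:
send_rows --targets '[[[0,0,5,0,15],[0,0,3,0,15],[0,0,2,0,15],[0,0,1,0,15],[0,0,0.5,0,15],[0,0,0,0,15],[0,0,0,0,15],[0,0,0,0,15]]]'

```text
time: 15.95
position: [461.0, -296.6, 171.5]
eef_rot: [0.708, 0.706, 0.0, 0.0]
ft_force: [0.3, 0.3, -0.8]
finger_gap: 21.5
grasp_force: 28.2
```

Run:
```python
from h import *
s=bot.sense(); print(s["position"].round(1),s["ft_force"].round(2))
f=bot.grab_frame("side")
im=f["image"][145:205,340:420]; cv2.imwrite("pics/g.png",cv2.resize(im,None,fx=8,fy=8,interpolation=cv2.INTER_CUBIC))
print(bot.sense()["ft_force"].round(2))
w=cloud(f);H=hsv(f)
for r in range(174,188): print(r,[int(w[r,c,2]) for c in range(379,390)],[tuple(int(q) for q in H[r,c]) for c in(382,383,384)])
```

```text
[ 461.  -296.6  171.5] [ 0.3   0.33 -0.76]
[ 0.54 -0.52 -1.15]
174 [28, 28, 31, 29, 58, 56, 59, 28, 32, 30, -1] [(105, 8, 181), (111, 12, 146), (113, 14, 145)]
175 [27, 28, 31, 27, 53, 56, 55, 28, 30, 28, 0] [(105, 9, 165), (111, 12, 143), (111, 12, 144)]
176 [30, 26, 29, 48, 51, 52, 50, 32, 29, 30, 11] [(110, 9, 165), (113, 14, 145), (111, 12, 143)]
177 [31, 29, 28, 48, 46, 50, 47, 31, 32, 28, 27] [(105, 10, 152), (116, 12, 144), (113, 14, 144)]
178 [29, 29, 28, 41, 45, 43, 47, 29, 28, 26, 29] [(107, 12, 154), (113, 14, 145), (111, 12, 144)]
179 [25, 30, 30, 39, 42, 42, 41, 31, 29, 28, 28] [(107, 11, 158), (110, 16, 146), (110, 16, 143)]
180 [30, 27, 33, 38, 39, 39, 37, 29, 31, 29, 29] [(128, 6, 170), (115, 11, 145), (111, 13, 141)]
181 [30, 29, 28, 28, 37, 35, 31, 30, 32, 30, 29] [(0, 73, 182), (6, 99, 147), (5, 74, 137)]
182 [27, 27, 24, 28, 29, 28, 29, 28, 27, 31, 27] [(0, 175, 178), (1, 185, 176), (1, 184, 172)]
183 [29, 29, 30, 30, 30, 29, 28, 32, 27, 27, 30] [(0, 174, 177), (1, 188, 176), (0, 184, 177)]
184 [28, 29, 33, 31, 32, 30, 27, 28, 27, 27, 29] [(179, 77, 183), (0, 101, 175), (179, 95, 175)]
185 [30, 30, 31, 31, 32, 30, 28, 29, 28, 29, 29] [(100, 8, 202), (101, 10, 202), (105, 8, 200)]
186 [26, 27, 32, 28, 29, 29, 28, 32, 28, 29, 25] [(99, 9, 203), (99, 9, 203), (103, 9, 202)]
187 [30, 30, 31, 26, 29, 29, 29, 29, 30, 29, 27] [(103, 9, 202), (105, 8, 201), (102, 6, 200)]
```

Request:
send_rows --targets '[[[0,0,1,0,15],[0,0,1,0,15],[0,0,0,0,15],[0,0,0,0,15],[0,0,0,0,15],[0,0,0,0,15],[0,0,0,0,15],[0,0,0,0,15]]]'

```text
time: 16.67
position: [460.9, -296.5, 169.3]
eef_rot: [0.708, 0.706, 0.0, -0.0]
ft_force: [0.8, 0.5, -1.6]
finger_gap: 21.7
grasp_force: 28.2
```

Request:
send_rows --targets '[[[0,0,0.7,0,15],[0,0,0.3,0,15],[0,0,0,0,15],[0,0,0,0,15],[0,0,0,0,15],[0,0,0,0,15],[0,0,0,0,15],[0,0,0,0,15]]]'

```text
time: 17.33
position: [460.9, -296.5, 168.3]
eef_rot: [0.708, 0.706, 0.0, 0.0]
ft_force: [-0.3, -0.2, -2.0]
finger_gap: 21.8
grasp_force: 28.2
```

Request:
send_rows --targets '[[[0,0,0.7,0,15],[0,0,0.3,0,15],[0,0,0,0,15],[0,0,0,0,15],[0,0,0,0,15],[0,0,0,0,15],[0,0,0,0,15],[0,0,0,0,15]]]'

```text
time: 18.0
position: [461.0, -296.6, 167.4]
eef_rot: [0.708, 0.706, 0.0, 0.0]
ft_force: [0.0, -0.8, 1.9]
finger_gap: 22.0
grasp_force: 28.5
```

Request:
send_rows --targets '[[[0,0,0.7,0,15],[0,0,0.3,0,15],[0,0,0,0,15],[0,0,0,0,15],[0,0,0,0,15],[0,0,0,0,15],[0,0,0,0,15],[0,0,0,0,15]]]'

```text
time: 18.67
position: [461.2, -296.7, 167.0]
eef_rot: [0.708, 0.706, 0.0, 0.0]
ft_force: [-0.7, 0.4, 11.6]
finger_gap: 21.5
grasp_force: 29.7
```

Run:
```python
from h import *
f=bot.grab_frame("side")
H=hsv(f)
for r in range(178,188): print(r,[tuple(int(q) for q in H[r,c]) for c in range(379,390)])
```

```text
178 [(102, 6, 201), (105, 8, 204), (100, 8, 201), (110, 10, 153), (113, 14, 144), (113, 14, 144), (110, 11, 141), (102, 7, 192), (100, 10, 161), (96, 9, 148), (105, 7, 149)]
179 [(105, 8, 202), (100, 8, 204), (100, 8, 202), (107, 11, 156), (113, 14, 145), (113, 14, 143), (116, 14, 128), (102, 8, 154), (108, 9, 149), (105, 10, 148), (100, 10, 150)]
180 [(100, 8, 202), (105, 8, 204), (110, 4, 198), (105, 13, 157), (110, 16, 147), (110, 16, 144), (111, 14, 128), (102, 9, 147), (105, 10, 149), (102, 8, 156), (102, 8, 165)]
181 [(100, 8, 203), (110, 4, 199), (178, 54, 185), (160, 16, 141), (107, 12, 145), (109, 14, 142), (135, 8, 125), (160, 5, 149), (100, 9, 165), (95, 8, 196), (102, 6, 199)]
182 [(105, 8, 202), (179, 27, 190), (0, 138, 177), (3, 130, 153), (14, 70, 152), (12, 73, 143), (1, 115, 140), (179, 55, 181), (102, 6, 198), (100, 8, 201), (100, 8, 201)]
183 [(105, 5, 200), (179, 46, 188), (0, 125, 180), (1, 172, 176), (2, 177, 176), (1, 176, 175), (0, 136, 176), (179, 39, 178), (100, 8, 199), (100, 8, 200), (103, 9, 201)]
184 [(105, 8, 203), (108, 6, 201), (176, 23, 191), (179, 78, 183), (179, 103, 176), (179, 99, 176), (178, 49, 186), (105, 8, 198), (99, 9, 201), (100, 8, 200), (105, 8, 201)]
185 [(105, 8, 203), (101, 10, 205), (105, 8, 203), (103, 9, 203), (101, 10, 202), (105, 8, 200), (105, 8, 200), (103, 9, 202), (103, 9, 201), (100, 8, 200), (102, 6, 199)]
186 [(100, 8, 202), (103, 9, 204), (103, 9, 203), (99, 9, 203), (99, 9, 203), (103, 9, 202), (103, 9, 201), (103, 9, 201), (100, 8, 200), (100, 8, 200), (102, 7, 196)]
187 [(102, 6, 202), (102, 6, 202), (100, 8, 202), (103, 9, 202), (100, 8, 201), (102, 6, 200), (100, 8, 199), (100, 8, 200), (105, 8, 201), (105, 8, 200), (100, 8, 190)]
```

Request:
send_rows --targets '[[[0,0,-1,0,15],[0,0,-8,0,15],[0,0,-15,0,15],[0,0,-15,0,15],[0,0,-8,0,15],[0,8,0,0,15],[0,12,0,0,15],[0,16,0,0,15]]]'

```text
time: 19.38
position: [497.4, -296.6, 212.8]
eef_rot: [0.708, 0.706, -0.0, -0.0]
ft_force: [-0.2, -0.4, -0.7]
finger_gap: 21.8
grasp_force: 28.2
```

Request:
send_rows --targets '[[[-1,18,0,0,15],[-1,18,0,0,15],[-1,14,0,0,15],[0,10,0,0,15],[0,4,8,0,15],[0,0,12,0,15],[0,0,9,0,15],[0,0,4,0,15]]]'

```text
time: 20.05
position: [559.3, -299.4, 177.7]
eef_rot: [0.708, 0.706, -0.001, -0.001]
ft_force: [-0.6, -0.1, -0.5]
finger_gap: 21.5
grasp_force: 28.2
```

Run:
```python
from h import *
f=bot.grab_frame("side"); s=bot.sense(); print(s["position"].round(1),s["ft_force"].round(1))
w=cloud(f);H=hsv(f)
vv,uu=np.mgrid[0:480,0:640]; h,sa=H[...,0],H[...,1]
m=(abs(uu-352)<12)&(abs(vv-171)<9)&(h>20)&(h<35)&(sa>110); print("yel",uu[m].mean(),vv[m].mean(),m.sum())
for r in range(160,177): print(r,[int(w[r,c,2]) for c in range(345,360)],[int(H[r,c,1]) for c in range(345,360)])
```

```text
[ 559.3 -299.5  177.8] [-0.4 -0.4 -1.7]
yel 351.42857142857144 170.85714285714286 7
160 [0, -1, 1, 2, 1, -2, 64, 64, 66, 65, -1, 0, 0, 0, 0] [13, 13, 11, 11, 11, 13, 14, 12, 14, 14, 11, 13, 11, 11, 9]
161 [-2, 2, 1, -2, -2, -2, 63, 64, 64, 65, -1, 0, 0, 0, 1] [11, 11, 13, 13, 13, 13, 13, 12, 12, 12, 9, 13, 13, 13, 13]
162 [-3, -2, -3, -1, -2, 0, 60, 62, 60, 59, 0, -1, -5, 0, 0] [11, 11, 11, 11, 9, 11, 14, 14, 12, 12, 13, 13, 13, 15, 13]
163 [0, -4, 0, 0, 3, -2, 54, 54, 60, 56, 0, -2, -1, 0, 0] [13, 13, 13, 13, 13, 11, 12, 16, 12, 12, 11, 13, 11, 13, 13]
164 [0, -5, 0, -2, 0, -1, 53, 55, 54, 52, -2, -4, -2, 0, 1] [9, 13, 13, 7, 11, 9, 11, 12, 12, 15, 13, 11, 11, 13, 13]
165 [0, 1, -1, 0, -1, 0, 47, 52, 50, 49, -3, -2, -1, -4, 0] [13, 9, 11, 11, 9, 9, 11, 14, 12, 12, 12, 8, 10, 11, 13]
166 [0, -1, -3, 2, 0, -3, 46, 48, 45, 46, 27, 32, 25, 29, 27] [11, 11, 11, 11, 11, 9, 13, 9, 13, 10, 6, 5, 7, 8, 8]
167 [1, -1, 0, 0, 27, 29, 45, 45, 43, 46, 29, 29, 27, 29, 29] [12, 13, 11, 8, 8, 8, 9, 13, 4, 11, 7, 8, 8, 8, 8]
168 [0, 0, 28, 29, 29, 27, 31, 29, 30, 30, 31, 28, 27, 29, 30] [9, 9, 7, 5, 
[... 278 characters left out ...]
, 25, 26, 28, 29, 30, 29, 30, 30, 30, 29, 28, 26, 27, 30] [8, 8, 6, 19, 98, 136, 140, 140, 132, 62, 4, 6, 8, 6, 8]
172 [30, 32, 29, 34, 28, 27, 31, 28, 33, 29, 29, 24, 29, 42, 41] [6, 8, 9, 4, 48, 90, 111, 101, 88, 21, 8, 9, 8, 10, 10]
173 [27, 27, 28, 29, 30, 30, 29, 31, 28, 27, 32, 41, 41, 49, 51] [6, 6, 9, 10, 8, 5, 13, 4, 8, 9, 9, 6, 9, 15, 20]
174 [29, 29, 33, 31, 26, 30, 28, 30, 28, 31, 41, 44, 50, 53, 49] [6, 6, 8, 9, 9, 9, 8, 10, 10, 9, 6, 8, 14, 29, 31]
175 [26, 29, 27, 29, 29, 30, 30, 28, 29, 40, 40, 42, 44, 47, 48] [8, 6, 8, 8, 9, 8, 8, 8, 8, 6, 6, 6, 13, 30, 30]Traceback (most recent call last):
  File "<stdin>", line 6, in <module>
ValueError: cannot convert float NaN to integer
```

Request:
send_rows --targets '[[[0.5,1,2,0,15],[0.5,0.5,3,0,15],[0,0,2,0,15],[0,0,1,0,15],[0,0,0.5,0,15],[0,0,0,0,15],[0,0,0,0,15],[0,0,0,0,15]]]'

```text
time: 20.77
position: [562.5, -298.8, 172.0]
eef_rot: [0.708, 0.706, 0.0, 0.0]
ft_force: [0.2, 0.4, -0.7]
finger_gap: 21.6
grasp_force: 28.2
```

Request:
send_rows --targets '[[[0,0,0.5,0,15],[0,0,0.5,0,15],[0,0,0.2,0,15],[0,0,0,0,15],[0,0,0,0,15],[0,0,0,0,15],[0,0,0,0,15],[0,0,0,0,15]]]'

```text
time: 21.43
position: [562.4, -298.7, 170.6]
eef_rot: [0.708, 0.706, 0.0, -0.0]
ft_force: [0.3, 1.2, -0.6]
finger_gap: 21.5
grasp_force: 28.2
```

Request:
send_rows --targets '[[[0,0,1,0,15],[0,0,0.7,0,15],[0,0,0.5,0,15],[0,0,0,0,15],[0,0,0,0,15],[0,0,0,0,15],[0,0,0,0,15],[0,0,0,0,15]]]'

```text
time: 22.1
position: [562.4, -298.7, 168.4]
eef_rot: [0.708, 0.706, 0.0, -0.0]
ft_force: [-0.2, 0.1, -0.9]
finger_gap: 21.8
grasp_force: 28.2
```

Request:
send_rows --targets '[[[0,0,0.5,0,15],[0,0,0.3,0,15],[0,0,0,0,15],[0,0,0,0,15],[0,0,0,0,15],[0,0,0,0,15],[0,0,0,0,15],[0,0,0,0,15]]]'

```text
time: 22.77
position: [562.4, -298.7, 167.7]
eef_rot: [0.708, 0.706, 0.0, 0.0]
ft_force: [0.1, -0.5, -0.8]
finger_gap: 21.6
grasp_force: 28.3
```

Request:
send_rows --targets '[[[0,0,0.5,0,15],[0,0,0.1,0,15],[0,0,0,0,15],[0,0,0,0,15],[0,0,0,0,15],[0,0,0,0,15],[0,0,0,0,15],[0,0,0,0,15]]]'

```text
time: 23.43
position: [562.5, -298.8, 167.2]
eef_rot: [0.708, 0.706, 0.0, 0.0]
ft_force: [-0.1, 0.2, 6.0]
finger_gap: 21.8
grasp_force: 28.9
```

Run:
```python
from h import *
f=bot.grab_frame("side"); s=bot.sense(); print(s["position"].round(1),s["ft_force"].round(1))
H=hsv(f)
for r in range(165,175): print(r,[tuple(int(q) for q in H[r,c]) for c in range(347,357)])
```

```text
[ 562.5 -298.8  167.2] [-0.1  0.   6. ]
165 [(90, 9, 137), (95, 11, 139), (90, 9, 137), (109, 14, 143), (116, 12, 146), (111, 13, 137), (105, 13, 121), (94, 12, 143), (94, 12, 147), (95, 11, 142)]
166 [(94, 13, 139), (90, 11, 139), (90, 11, 140), (109, 14, 144), (113, 14, 147), (115, 11, 137), (105, 11, 134), (96, 7, 172), (102, 7, 174), (102, 8, 157)]
167 [(94, 12, 145), (95, 10, 153), (100, 10, 150), (111, 12, 143), (113, 14, 146), (113, 14, 141), (105, 10, 157), (100, 8, 192), (102, 8, 160), (102, 9, 149)]
168 [(100, 9, 178), (105, 5, 200), (105, 9, 174), (111, 12, 147), (116, 14, 146), (113, 15, 137), (105, 12, 131), (102, 8, 152), (108, 9, 149), (102, 9, 147)]
169 [(105, 8, 203), (107, 9, 203), (50, 4, 176), (113, 7, 147), (113, 16, 146), (111, 13, 135), (90, 2, 126), (103, 11, 156), (105, 10, 158), (105, 9, 162)]
170 [(103, 9, 203), (75, 3, 199), (26, 57, 202), (23, 56, 172), (12, 9, 143), (21, 43, 143), (25, 71, 158), (50, 4, 193), (103, 9, 200), (103, 9, 200)]
171 [(100, 8, 201), (28, 19, 199), (26, 99, 211), (26, 132, 209), (25, 136, 173), (25, 139, 189), (26, 131, 206), (26, 57, 203), (75, 3, 199), (100, 8, 202)]
172 [(105, 8, 201), (90, 4, 199), (26, 48, 203), (25, 92, 207), (25, 110, 208), (25, 102, 209), (25, 88, 194), (30, 21, 186), (102, 6, 198), (103, 9, 204)]
173 [(105, 8, 202), (107, 9, 203), (100, 8, 201), (98, 5, 200), (30, 13, 196), (90, 3, 199), (100, 8, 200), (103, 9, 200), (105, 8, 199), (108, 6, 206)]
174 [(105, 8, 202), (105, 8, 202), (105, 8, 202), (105, 10, 204), (105, 8, 202), (105, 10, 203), (103, 9, 202), (105, 8, 201), (105, 8, 204), (102, 6, 202)]
```

Request:
send_rows --targets '[[[0,0,-1,0,15],[0,0,-9,0,15],[0,0,-20,0,15],[0,0,-20,0,15],[10,0,-10,0,15],[20,0,0,0,15],[28,0,0,0,15],[32,0,0,0,15]]]'

```text
time: 24.15
position: [562.2, -208.1, 227.1]
eef_rot: [0.708, 0.706, -0.0, 0.0]
ft_force: [0.7, 0.5, -1.8]
finger_gap: 21.5
grasp_force: 28.2
```

Request:
send_rows --targets '[[[32,0,0,0,15],[32,0,0,0,15],[32,0,0,0,15],[32,0,0,0,15],[32,0,0,0,15],[32,0,0,0,15],[32,0,0,0,15],[32,0,0,0,15]]]'

```text
time: 24.82
position: [562.4, 49.5, 227.2]
eef_rot: [0.708, 0.707, 0.0, 0.0]
ft_force: [1.0, -0.1, -1.5]
finger_gap: 21.8
grasp_force: 28.2
```

Request:
send_rows --targets '[[[32,0,0,0,15],[32,0,0,0,15],[32,0,0,0,15],[32,0,0,0,15],[32,0,0,0,15],[28,0,0,0,15],[20,0,0,0,15],[10,0,0,0,15]]]'

```text
time: 25.48
position: [562.1, 269.2, 227.0]
eef_rot: [0.707, 0.708, 0.0, -0.001]
ft_force: [-0.7, 0.0, -0.1]
finger_gap: 21.7
grasp_force: 28.2
```

Run:
```python
from h import *
s=bot.sense(); f=bot.grab_frame("side"); s=bot.sense(); print(s["position"].round(1),s["ft_force"].round(1),yang())
tipcheck(f,76,[s["position"][0],s["position"][1],230]); probe_axis(f,s["position"])
```

```text
[562.1 269.7 227. ] [-1.4  1.4 -1.5] 0.1205281197745523
274 [204 205 206 207 208] [557.  268.3 100.6]
275 [204 205 206 207 208 209] [557.9 266.8  96.1]
276 [205 206 207 208] [556.9 268.1  94.9]
277 [205 206 207 208] [557.2 268.4  92.2]
axis ends [560.2 276.5 274.5] [547.8 271.6 143.3] len 131.9 dir [-0.094 -0.037 -0.995] 498
```

Request:
send_rows --targets '[[[10,0,0,0,15],[9,0,0,0,15],[3,0,8,0,15],[0,0,12,0,15],[0,0,9,0,15],[0,0,4,0,15],[-5,0,0,0,15],[-5,0,0,0,15]]]'

```text
time: 26.2
position: [563.4, 276.8, 193.6]
eef_rot: [0.708, 0.706, -0.0, -0.0]
ft_force: [0.0, 1.7, -0.6]
finger_gap: 21.6
grasp_force: 28.5
```

Request:
send_rows --targets '[[[-10,0,1,0,15],[-12,0,1,0,15],[-12,0,2,0,15],[-12,0,4,0,15],[-12,0,4.5,0,15],[-11,0,5,0,15],[-10,0,6.5,0,15],[-10,0,7,0,15]]]'

```text
time: 26.87
position: [563.5, 187.0, 162.5]
eef_rot: [0.708, 0.706, 0.0, 0.0]
ft_force: [0.3, 2.0, -0.5]
finger_gap: 22.0
grasp_force: 25.4
```

Run:
```python
from h import *
f=bot.grab_frame("side"); s=bot.sense(); print(s["position"].round(1),s["ft_force"].round(1),yang())
probe_axis(f,s["position"])
```

```text
[563.1 184.6 160.9] [ 0.8 -1.7 -0.4] -0.23843585608449155
axis ends [561.1 184.8 193.4] [554.4 261.7 106.1] len 116.5 dir [-0.057  0.66  -0.749] 633
```

Request:
send_rows --targets '[[[-8,0,9,0,15],[-8,0,10,0,15],[-8,0,11,0,15],[-6,0,11,0,15],[-5,0,11,0,15],[-4,0,12,0,15],[-3,0,12,0,15],[-1,0,8,0,15]]]'

```text
time: 27.58
position: [562.8, 144.5, 77.2]
eef_rot: [0.708, 0.706, -0.001, -0.0]
ft_force: [-0.7, -1.6, 1.3]
finger_gap: 21.6
grasp_force: 22.8
```

Request:
send_rows --targets '[[[0,0,3,0,15],[0,0,0,0,15],[0,0,-10,0,15],[-6,-2,-10,-0.009,15],[-12,-5,0,-0.009,15],[-18,-8,0,-0.009,15],[-22,-10,0,-0.009,15],[-22,-10,0,-0.009,15]]]'

```text
time: 28.25
position: [530.0, 63.9, 97.8]
eef_rot: [0.691, 0.723, 0.001, 0.001]
ft_force: [0.9, -1.1, 0.1]
finger_gap: 21.4
grasp_force: 22.5
```

Run:
```python
from h import *
f=bot.grab_frame("side"); g=bot.grab_frame("top"); s=bot.sense(); print(s["position"].round(1),s["ft_force"].round(1),yang())
probe_axis(f,s["position"]); plan((487.4,-24,65),4.4,8)
# tip from top picture: non-bench points ahead of grip
w=cloud(g); p=s["position"]; m=(w[...,2]>45)&(w[...,2]<110)&(w[...,1]>p[1]+60)&(w[...,1]<p[1]+190)&(abs(w[...,0]-p[0])<30)
P=w[m]; P=P[np.argsort(P[:,1])]; print("tip",P[-3:].round(1).tolist())
```

```text
[529.1  60.5  97.5] [-0.4  1.  -0.8] 2.2903835536353645
axis ends [525.9  59.2 124.2] [515.9 172.2 109.5] len 114.4 dir [-0.087  0.988 -0.128] 504
[-10.3, -5.6, 4.1] -0.005
[-10.3, -5.7, 4.1] -0.005
[-10.3, -5.7, 4.1] -0.005
[-10.3, -5.8, 4.1] -0.005
[-10.2, -5.8, 4.1] -0.005
[-10.2, -5.9, 4.1] -0.005
[-10.2, -5.9, 4.1] -0.005
[-10.2, -6.0, 4.1] -0.005
at [529.1  60.5  97.5] yang 2.3 dist 99.7
tip [[523.2, 213.9, 102.0], [521.5, 214.5, 98.1], [525.9, 214.6, 98.1]]
```

Request:
send_rows --targets '[[[-17,-9,0,-0.005,15],[-16,-9,0,-0.005,15],[-15,-9,4,-0.005,15],[-13,-7,6,-0.005,15],[-10,-6,8,-0.005,15],[-7,-4,8,-0.005,15],[-4,-2,6,-0.005,15],[0,0,2,0,15]]]'

```text
time: 29.02
position: [488.0, -20.4, 61.2]
eef_rot: [0.679, 0.734, -0.0, -0.0]
ft_force: [0.6, -0.5, -0.4]
finger_gap: 21.6
grasp_force: 22.5
```

Run:
```python
from h import *
f=bot.grab_frame("side"); s=bot.sense(); print(s["position"].round(1),s["ft_force"].round(1),yang())
probe_axis(f,s["position"]); plan((487.4,-24,36),4.4,8)
```

```text
[488.3 -19.6  61.3] [-0.7  0.1 -1.4] 4.4680868131237785
axis ends [485.2 -28.1  88.6] [471.6  88.1  71.9] len 118.2 dir [-0.115  0.983 -0.142] 463
[-0.5, -0.2, 3.2] 0.0
[-0.5, -0.2, 3.2] 0.0
[-0.5, -0.2, 3.2] 0.0
[-0.5, -0.2, 3.2] 0.0
[-0.5, -0.2, 3.2] 0.0
[-0.5, -0.2, 3.2] 0.0
[-0.5, -0.2, 3.2] 0.0
[-0.5, -0.2, 3.2] 0.0
at [488.3 -19.6  61.3] yang 4.5 dist 25.7
```

Request:
send_rows --targets '[[[-2,-0.5,5,0,15],[0,0,6,0,15],[0,0,5,0,15],[0,0,4,0,15],[0,0,3,0,15],[0,0,1.5,0,15],[0,0,1,0,15],[0,0,0,0,15]]]'

```text
time: 29.73
position: [488.3, -21.9, 36.5]
eef_rot: [0.679, 0.734, 0.0, 0.0]
ft_force: [-0.1, -1.8, 2.9]
finger_gap: 21.5
grasp_force: 23.2
```

Request:
send_rows --targets '[[[0,0,1,0,15],[0,0,1,0,15],[0,0,0.5,0,15],[0,0,0,0,15],[0,0,0,0,15],[0,0,0,0,15],[0,0,0,0,15],[0,0,0,0,15]]]'

```text
time: 30.4
position: [488.4, -22.0, 34.3]
eef_rot: [0.679, 0.734, 0.0, 0.0]
ft_force: [-0.4, -3.2, 7.8]
finger_gap: 21.8
grasp_force: 23.9
```

Run:
```python
from h import *
f=bot.grab_frame("side"); s=bot.sense(); print(s["position"].round(1),s["ft_force"].round(1),yang())
probe_axis(f,s["position"])
```

```text
[488.4 -22.   34.3] [-0.7 -3.5  7.8] 4.453444406782983
axis ends [487.  -34.3  61.6] [471.3  86.   58.4] len 121.5 dir [-0.129  0.991 -0.026] 428
```

Request:
send_rows --targets '[[[0,0,0.7,0,15],[0,0,0,0,15],[0,0,0,0,23],[0,0,0,0,30],[0,0,0,0,45],[0,0,0,0,60],[0,0,0,0,60],[0,0,0,0,60]]]'

```text
time: 31.12
position: [488.1, -21.8, 33.2]
eef_rot: [0.679, 0.734, -0.0, -0.0]
ft_force: [-0.1, 0.7, -1.3]
finger_gap: 60.0
grasp_force: 0.0
```

Request:
send_rows --targets '[[[0,0,-10,0,60],[0,0,-20,0,60],[0,0,-25,0,60],[0,0,-25,0,60],[-20,0,-10,0,60],[-30,0,0,0,60],[-30,0,0,0,60],[0,0,0,0,60]]]'

```text
time: 31.78
position: [494.4, -107.1, 124.3]
eef_rot: [0.681, 0.732, -0.0, 0.001]
ft_force: [0.0, 0.2, 0.2]
finger_gap: 59.8
grasp_force: 0.0
```

Run:
```python
from h import *
s=bot.sense(); print(s["position"].round(1))
for n in("side","top"):
    f=bot.grab_frame(n); w=cloud(f); H=hsv(f)
    z=(w[...,2]>42)&(w[...,2]<75)&(w[...,1]>15)&(w[...,1]<165)&(abs(w[...,0]-482)<30)
    gr=z&(H[...,0]>50)&(H[...,0]<78)&(H[...,1]>110); dk=z&(H[...,2]<60)&(w[...,1]>70)&(H[...,1]<110); no=z&(H[...,1]<40)&(H[...,2]>80)&(w[...,1]>70)
    for k,m in(("green",gr),("collar",dk),("nose",no)):
        P=w[m]; print(n,k,len(P),"y",np.percentile(P[:,1],[1,50,99]).round(1),"x",np.median(P[P[:,1]>np.median(P[:,1])],0).round(1))
```

```text
[ 494.4 -107.1  124.3]
side green 291 y [15.7 54.5 87.1] x [472.9  72.7  59.6]
side collar 23 y [87.6 92.2 97. ] x [473.9  94.3  56.1]
side nose 68 y [ 94.  112.9 131.5] x [473.6 121.3  53.3]
top green 295 y [17.1 48.7 85. ] x [482.2  66.7  61.1]
top collar 24 y [87.  90.8 94.3] x [479.4  92.9  58.3]
top nose 64 y [ 98.5 114.6 130.8] x [478.3 121.5  55.2]
```

Request:
send_rows --targets '[[[25,0,0,0,60],[35,0,0,0,60],[38,0,0,0,60],[38,0,0,0,60],[35,0,0,0,50],[26,0,3,0,45],[10,0,10,0,40],[0,-0.4,15,0,40]]]'

```text
time: 32.55
position: [477.8, 109.5, 96.5]
eef_rot: [0.677, 0.736, 0.002, 0.0]
ft_force: [0.6, -0.7, 1.0]
finger_gap: 40.2
grasp_force: 0.0
```

Run:
```python
from h import *
plan((478,99,33),4.4,8)
```

```text
[-1.3, -0.1, 7.9] 0.001
[-1.3, -0.1, 7.9] 0.001
[-1.3, -0.1, 7.9] 0.001
[-1.3, -0.1, 7.9] 0.001
[-1.3, -0.1, 7.9] 0.001
[-1.3, -0.1, 7.9] 0.001
[-1.3, -0.1, 7.9] 0.001
[-1.3, -0.1, 7.9] 0.001
at [477.8 109.5  96.5] yang 4.8 dist 64.3
```

Request:
send_rows --targets '[[[-5,0,10,0,40],[0,0,12,0,40],[0,0,8,0,40],[0,0,5,0,40],[0,0,0,0,40],[0,0,0,0,40],[0,0,0,0,40],[0,0,0,0,40]]]'

```text
time: 33.22
position: [478.6, 99.8, 60.8]
eef_rot: [0.679, 0.734, 0.0, 0.0]
ft_force: [-0.4, 0.0, 0.0]
finger_gap: 40.1
grasp_force: 0.0
```

Request:
send_rows --targets '[[[-0.5,-0.5,10,0,40],[0,0,10,0,40],[0,0,5,0,40],[0,0,3,0,40],[0,0,0,0,40],[0,0,0,0,25],[0,0,0,0,18],[0,0,0,0,18]]]' --squeeze 20

```text
time: 33.88
position: [478.0, 99.3, 32.6]
eef_rot: [0.679, 0.734, 0.0, 0.0]
ft_force: [0.2, -0.2, 0.4]
finger_gap: 17.8
grasp_force: 0.0
```

Request:
send_rows --targets '[[[0,0,0,0,10],[0,0,0,0,10],[0,0,0,0,10],[0,0,0,0,10],[0,0,0,0,10],[0,0,0,0,10],[0,0,0,0,10],[0,0,0,0,10]]]'

```text
time: 34.55
position: [477.9, 99.2, 32.4]
eef_rot: [0.679, 0.734, 0.0, 0.0]
ft_force: [0.3, 0.4, 1.1]
finger_gap: 14.9
grasp_force: 19.5
```

Request:
send_rows --targets '[[[0,0,-4,0,10],[0,0,-6,0,10],[0,0,-8,0,10],[0,0,-8,0,10],[0,0,-6,0,10],[0,0,-4,0,10],[0,0,0,0,10],[0,0,0,0,10]]]'

```text
time: 35.22
position: [477.9, 99.1, 68.6]
eef_rot: [0.679, 0.734, 0.0, 0.0]
ft_force: [0.1, 0.3, -1.0]
finger_gap: 14.6
grasp_force: 19.7
```

Run:
```python
from h import *
s=bot.sense(); print(s["position"].round(1))
f=look("h",s["position"]-[0,40,0]); probe_axis(f,s["position"])
```

```text
[477.9  99.1  68.6]
crop origin 199 167
axis ends [423.1 217.7  26.1] [329.6 217.5  30. ] len 93.6 dir [-0.999 -0.002  0.042] 653
```

View pics/h.png

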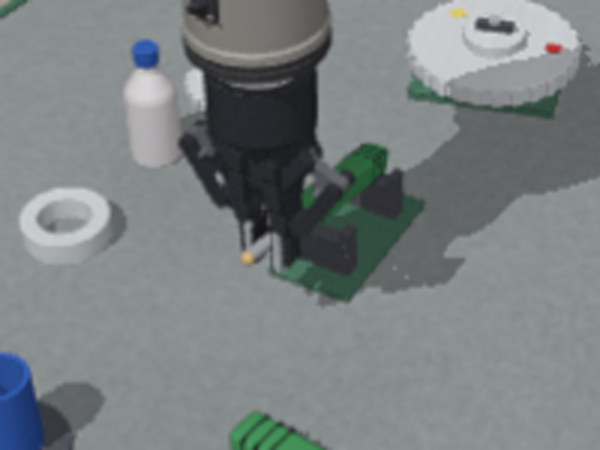

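```bash
cat >> h.py <<'E'
def gaxis(f,zmin,c,r=200):
    w=cloud(f);H=hsv(f); m=(H[...,0]>50)&(H[...,0]<78)&(H[...,1]>110)&(w[...,2]>zmin)&(np.linalg.norm(w[...,:2]-np.array(c)[:2],axis=-1)<r)&(abs(w[...,0]-c[0])<45)
    P=w[m]; mu=P.mean(0); d=np.linalg.svd(P-mu,full_matrices=False)[2][0]; d=d*np.sign(d[1]+1e-9); s=(P-mu)@d; a,b=np.percentile(s,[1,99]); print("ends",(mu+a*d).round(1),(mu+b*d).round(1),"elev deg",np.degrees(np.arcsin(d[2])).round(1),len(P))
E
python3 - <<'E'
from h import *
p=bot.sense()["position"]
for n in("side","top"): gaxis(bot.grab_frame(n),25,p)
E
```

```text
ends [483.7 -56.1  60.9] [475.5  56.1  81.2] elev deg 10.3 189
ends [491.2 -61.9  63.9] [485.6  24.9  82.3] elev deg 11.9 370
```

Request:
send_rows --targets '[[[0,0,-6,0,10],[2,0,-9,0,10],[4,0,-10,0,10],[5,0,-10,0,10],[5,0,-10,0,10],[5,0,-10,0,10],[5,0,-8,0,10],[2,0,-4,0,10]]]'

```text
time: 36.03
position: [476.0, 128.3, 136.9]
eef_rot: [0.679, 0.734, 0.001, 0.0]
ft_force: [0.3, 0.9, -0.8]
finger_gap: 14.5
grasp_force: 19.9
```

Run:
```python
from h import *
s=bot.sense();p=s["position"]; print(p.round(1),s["ft_force"].round(1),s["finger_gap"],s["grasp_force"])
for n in("side","top"): gaxis(bot.grab_frame(n),35,p)
```

```text
[476.  128.3 136.9] [ 0.3  0.9 -0.8] 14.475392742081397 19.94158262885321
ends [482.  -19.9 116.3] [464.  101.8 150. ] elev deg 15.3 214
ends [489.7 -29.1 117.9] [482.1  67.9 148.7] elev deg 17.5 467
```

Request:
send_rows --targets '[[[15,0,0,0,10],[20,0,0,0,10],[20,0,8,0,10],[18,0,14,0,10],[9,0,18,0,10],[0,0,18,0,10],[0,0,14,0,10],[0,0,7,0,10]]]'

```text
time: 36.8
position: [468.1, 208.3, 54.1]
eef_rot: [0.679, 0.734, -0.001, -0.001]
ft_force: [-0.9, -0.7, -1.2]
finger_gap: 14.4
grasp_force: 20.0
```

Run:
```python
from h import *
s=bot.sense();p=s["position"]; print(p.round(1),s["ft_force"].round(1),s["finger_gap"],s["grasp_force"])
f=look("i",p-[0,60,0]); gaxis(f,15,p)
gaxis(bot.grab_frame("top"),15,p)
```

```text
[468.1 208.3  54.1] [-0.9 -0.7 -1.2] 14.438754726278628 20.026488319854252
crop origin 179 197
ends [477.5  54.6  34.5] [446.7 214.4  60.7] elev deg 9.1 256
ends [480.7  52.2  32.1] [474.5 148.2  64.5] elev deg 18.6 361
```

View pics/i.png

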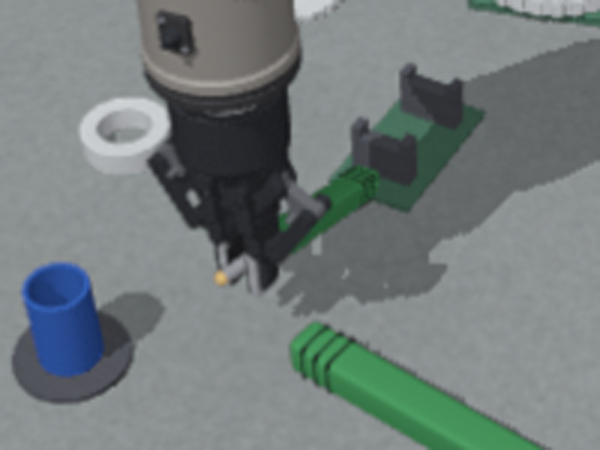

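Request:
send_rows --targets '[[[-7,0,-3,0,10],[-5,0,-10,0,10],[-5,0,-11,0,10],[-5,0,-12,0,10],[-7,0,-12,0,10],[-8,0,-11,0,10],[0,0,0,0,10],[0,0,0,0,10]]]'

```text
time: 37.57
position: [473.0, 171.5, 116.9]
eef_rot: [0.68, 0.734, 0.001, 0.001]
ft_force: [0.2, 0.2, -1.5]
finger_gap: 14.5
grasp_force: 20.3
```

Run:
```python
from h import *
s=bot.sense();p=s["position"]; print(p.round(1),s["ft_force"].round(1),s["finger_gap"],s["grasp_force"])
for n in("side","top"): gaxis(bot.grab_frame(n),15,p-[0,40,0],r=120)
```

```text
[473.  171.5 116.9] [ 0.2  0.2 -1.5] 14.488318143264351 20.317228208296
ends [478.7  22.7  88.1] [457.8 157.9 135.8] elev deg 19.2 248
ends [485.   16.8  90.5] [478.1 114.6 127.6] elev deg 20.7 428
```

Request:
send_rows --targets '[[[15,0,0,0,10],[17,0,5,0,10],[6,0,12,0,10],[0,0,16,0,10],[0,0,16,0,10],[0,0,9,0,10],[0,0,3,0,10],[0,0,0,0,10]]]'

```text
time: 38.33
position: [468.6, 210.0, 53.6]
eef_rot: [0.679, 0.734, -0.001, -0.0]
ft_force: [0.9, -0.9, -0.8]
finger_gap: 14.8
grasp_force: 20.3
```

Request:
send_rows --targets '[[[-4,0,0,0,10],[-4,0,0,0,10],[-3,0,0,0,10],[-2,0,-1,0,10],[-1,0,-2,0,10],[-1,0,-2,0,10],[0,0,0,0,10],[0,0,0,0,10]]]'

```text
time: 39.0
position: [470.5, 195.0, 59.6]
eef_rot: [0.679, 0.734, 0.0, 0.0]
ft_force: [-0.7, -0.6, -2.1]
finger_gap: 14.6
grasp_force: 20.2
```

Run:
```python
from h import *
s=bot.sense();p=s["position"]; print(p.round(1),s["ft_force"].round(1),s["finger_gap"],s["grasp_force"])
for n in("side","top"): gaxis(bot.grab_frame(n),15,p-[0,40,0],r=120)
```

```text
[470.5 195.   59.6] [-0.7 -0.6 -2.1] 14.568096148960734 20.24149712466169
ends [476.3  42.5  33.1] [463.3 153.7  65.7] elev deg 16.2 240
ends [483.8  39.3  36.1] [476.7 132.2  69. ] elev deg 19.4 366
```

Request:
send_rows --targets '[[[-3,0,0,0,10],[-3,0,-3,0,10],[-3,0,-6,0,10],[-3,0,-8,0,10],[-4,0,-9,0,10],[-4,0,-10,0,10],[0,0,0,0,10],[0,0,0,0,10]]]'

```text
time: 39.77
position: [472.7, 176.1, 96.5]
eef_rot: [0.679, 0.734, 0.002, 0.0]
ft_force: [-0.8, 8.0, 3.0]
finger_gap: 14.9
grasp_force: 24.7
```

Run:
```python
from h import *
s=bot.sense();p=s["position"]; print(p.round(1),s["ft_force"].round(1),s["finger_gap"],s["grasp_force"])
for n in("side","top"): gaxis(bot.grab_frame(n),15,p-[0,40,0],r=120)
```

```text
[472.7 176.1  96.5] [-0.8  8.   3. ] 14.895503845669467 24.74872598424554
ends [474.7  39.7  32.9] [462.5 148.9 103. ] elev deg 32.5 263
ends [483.   35.1  37.1] [477.9 116.8  93.6] elev deg 34.6 343
```

Request:
send_rows --targets '[[[-4,0,-8,0,10],[-3,0,-7,0,10],[-9,0,-10.5,0,10],[-9.5,0,-9.5,0,10],[-11,0,-8.5,0,10],[-11,0,-7.5,0,10],[-12,0,-6.5,0,10],[-13,0,-5.5,0,10]]]'

```text
time: 40.53
position: [477.5, 101.8, 159.0]
eef_rot: [0.679, 0.734, 0.0, 0.0]
ft_force: [0.4, 0.7, -0.0]
finger_gap: 10.1
grasp_force: 0.0
```

Run:
```python
from h import *
s=bot.sense();p=s["position"]; print(p.round(1),s["ft_force"].round(1),s["finger_gap"],s["grasp_force"])
for n in("side","top"): gaxis(bot.grab_frame(n),15,p-[0,40,0],r=120)
```

```text
[477.5 101.8 159. ] [ 0.4  0.7 -0. ] 10.145028582870493 0.0
ends [471.3  86.4 150.5] [469.4  90.6  16.5] elev deg -88.1 473
ends [495.7 -35.9  15.6] [495.7 -35.9  15.6] elev deg 0.0 1
```

Request:
send_rows --targets '[[[0,0,0,0,3],[0,0,0,0,3],[0,0,0,0,3],[0,0,0,0,3],[0,0,0,0,3],[0,0,0,0,3],[0,0,0,0,3],[0,0,0,0,3]]]' --squeeze 40

```text
time: 41.3
position: [477.4, 102.8, 158.3]
eef_rot: [0.679, 0.734, -0.0, -0.0]
ft_force: [-0.3, -0.3, 0.8]
finger_gap: 3.0
grasp_force: 0.0
```

Run:
```python
from h import *
s=bot.sense();p=s["position"]; print(p.round(1),s["ft_force"].round(1),s["finger_gap"],s["grasp_force"])
f=bot.grab_frame("side"); gaxis(f,4,p,r=60)
cv2.imwrite("pics/j.png",cv2.resize(f["image"][150:320,200:400],None,fx=3,fy=3))
gaxis(bot.grab_frame("top"),4,p,r=60); w=cloud(f); H=hsv(f)
m=(np.hypot(w[...,0]-p[0],w[...,1]-p[1])<35)&(w[...,2]>4)&(w[...,2]<155)
for z in range(5,155,15):
    q=w[m&(abs(w[...,2]-z)<7)]; print(z,len(q),np.median(q,0).round(1) if len(q) else "")
```

```text
[477.4 102.8 158.3] [-0.3 -0.3  0.8] 3.0161150268190857 0.0
ends [468.7  89.9 150. ] [468.7  91.5   7.9] elev deg -89.4 500h.py:65: RuntimeWarning: Mean of empty slice.
  P=w[m]; mu=P.mean(0); d=np.linalg.svd(P-mu,full_matrices=False)[2][0]; d=d*np.sign(d[1]+1e-9); s=(P-mu)@d; a,b=np.percentile(s,[1,99]); print("ends",(mu+a*d).round(1),(mu+b*d).round(1),"elev deg",np.degrees(np.arcsin(d[2])).round(1),len(P))
  ret = um.true_divide(
Traceback (most recent call last):
  File "h.py", line 65, in gaxis
    P=w[m]; mu=P.mean(0); d=np.linalg.svd(P-mu,full_matrices=False)[2][0]; d=d*np.sign(d[1]+1e-9); s=(P-mu)@d; a,b=np.percentile(s,[1,99]); print("ends",(mu+a*d).round(1),(mu+b*d).round(1),"elev deg",np.degrees(np.arcsin(d[2])).round(1),len(P))
                            ~~~~~~~~~~~~~~~~~~~~~~~~~~~~~~~~~~~~~~~~~~^^^
IndexError: index 0 is out of bounds for axis 0 with size 0
```

Run:
```python
from h import *
f=bot.grab_frame("side"); w=cloud(f); H=hsv(f); C=-np.array(f["R"]).T@f["t"]
for lo,hi,r in((10,60,11),(60,100,11),(100,145,11),(151,161,8),(164,192,5)):
    m=(abs(w[...,0]-474)<30)&(abs(w[...,1]-85)<30)&(w[...,2]>lo)&(w[...,2]<hi)
    if hi<150: m&=(H[...,0]>50)&(H[...,0]<78)&(H[...,1]>110)
    P=w[m]; vv,uu=np.nonzero(m)
    if len(P): print(lo,len(P),"med",np.median(P,0).round(1),"x",np.percentile(P[:,0],[2,98]).round(1),"y",np.percentile(P[:,1],[2,98]).round(1),"cols",np.percentile(uu,[2,98]), "axis ray", px2w(f,(np.percentile(uu,2)+np.percentile(uu,98))/2,np.median(vv),h=np.median(P[:,2])).round(1))
print("cam",C.round(0))
g=bot.grab_frame("top"); w=cloud(g); H=hsv(g)
m=(abs(w[...,0]-474)<40)&(abs(w[...,1]-80)<45)&(w[...,2]>30); P=w[m]; hs=H[m]
for q in range(0,len(P),max(1,len(P)//25)): print(P[q].round(0),hs[q],end=" ")
```

```text
10 153 med [468.6  91.8  35.6] x [461.  478.1] y [75.3 97. ] cols [291. 300.] axis ray [468.9  89.8  35.6]
60 136 med [468.   91.7  79.8] x [461.3 477.4] y [79.  97.8] cols [290. 299.] axis ray [469.1  90.1  79.8]
100 163 med [468.4  92.1 122.7] x [461.1 476.8] y [84.1 98.5] cols [289. 298.] axis ray [468.6  91.3 122.7]
151 21 med [468.3  87.5 155.9] x [465.8 472.1] y [ 77.6 110. ] cols [287.4 296. ] axis ray [471.6  91.2 155.9]
164 132 med [467.8 111.  178.4] x [460.  490.5] y [ 84.5 114.8] cols [277.62 294.  ] axis ray [471.7 109.5 178.4]
cam [-51. 763. 827.]
[514.  81. 553.] [25 16 96] [510.  89. 542.] [30 10 99] [507. 118. 537.] [20  8 91] [502.  84. 547.] [ 21  18 101] [495.  55. 573.] [25 16 94] [495. 107. 547.] [ 18  13 102] [492.  87. 549.] [ 13  17 106] [485.  69. 574.] [15 21 99] [481.  55. 580.] [ 20  15 103] [478.  46. 581.] [18 13 99] [476.  42. 580.] [12 17 76] [480.  42. 535.] [30 16 62] [470.  40. 581.] [24 15 84] [467.  42. 583.] [ 20  14 109] [465.  49. 581.] [ 25  14 108] [462.  57. 582.] [18 13 99] [459.  71. 588.] [24 15 84] [456.  80. 590.] [10 17 90] [453.  88. 592.] [25 17 91] [451.  99. 588.] [11 22 94] [449. 110. 580.] [19 21 96] [447. 124. 569.] [30  4 62] [442.  45. 601.] [21 27 67] [439.  59. 605.] [15 19 82] [437.  71. 607.] [23 12 88] [435. 125. 579.] [ 24  12 104]
```

Request:
send_rows --targets '[[[0,0,-4,0,15],[0,0,-3,0,30],[0,0,0,0,38],[-4,0,0,0,38],[-6,0,0,0,38],[-6,0,0,0,38],[-3,0,0,0,38],[-1,0,0,0,38]]]' --squeeze 30

```text
time: 42.17
position: [479.1, 81.7, 165.2]
eef_rot: [0.679, 0.734, -0.0, 0.0]
ft_force: [-0.7, -0.8, -0.3]
finger_gap: 37.7
grasp_force: 0.0
```

Run:
```python
from h import *
s=bot.sense();p=s["position"]; print(p.round(1),s["ft_force"].round(1),s["finger_gap"])
f=bot.grab_frame("side"); gaxis(f,4,[477,85,0],r=60)
```

```text
[479.1  81.7 165.2] [-0.7 -0.8 -0.3] 37.74994504307526
ends [469.   90.2   7.6] [468.3  91.4 151.1] elev deg 89.4 506
```

Still standing upright, with the open fingers around the nose. I'll close gently.

Request:
send_rows --targets '[[[0,0,0,0,28],[0,0,0,0,22],[0,0,0,0,18],[0,0,0,0,14],[0,0,0,0,11],[0,0,0,0,3],[0,0,0,0,3],[0,0,0,0,3]]]' --squeeze 30

```text
time: 42.88
position: [479.0, 82.8, 165.3]
eef_rot: [0.679, 0.734, -0.0, -0.0]
ft_force: [-0.7, 0.2, -0.4]
finger_gap: 9.0
grasp_force: 29.2
```

Request:
send_rows --targets '[[[0,0,0,0,3],[0,0,0,0,3],[0,0,0,0,3],[0,0,0,0,3],[0,0,0,0,3],[0,0,0,0,3],[0,0,0,0,3],[0,0,-1,0,3]]]'

```text
time: 43.55
position: [479.0, 82.7, 166.2]
eef_rot: [0.679, 0.734, -0.0, -0.0]
ft_force: [-0.4, -0.1, 0.1]
finger_gap: 8.9
grasp_force: 29.2
```

Request:
send_rows --targets '[[[0,0,-4,0,3],[0,0,-9,0,3],[0,0,-14,0,3],[0,0,-18,0,3],[0,0,-18,0,3],[0,0,-16,0,3],[0,0,-12,0,3],[0,0,-5,0,3]]]'

```text
time: 44.22
position: [479.8, 83.0, 264.8]
eef_rot: [0.679, 0.734, 0.001, 0.001]
ft_force: [0.3, 0.6, -0.8]
finger_gap: 9.0
grasp_force: 29.3
```

Request:
send_rows --targets '[[[8,4,0,0,3],[16,8,0,0,3],[20,9.7,0,0,3],[20,9.7,0,0,3],[20,9.7,0,0,3],[20,9.7,0,0,3],[20,9.7,0,0,3],[20,9.7,0,0,3]]]'

```text
time: 44.88
position: [537.9, 233.4, 261.4]
eef_rot: [0.679, 0.734, -0.0, -0.0]
ft_force: [-0.8, -0.1, -0.9]
finger_gap: 8.2
grasp_force: 29.2
```

Request:
send_rows --targets '[[[20,9.7,0,0,3],[16,8,0,0,3],[12,6,0,0,3],[8,4,0,0,3],[4,2,0,0,3],[0,0,0,0,3],[0,0,0,0,3],[0,0,0,0,3]]]'

```text
time: 45.55
position: [562.8, 292.9, 262.4]
eef_rot: [0.679, 0.734, -0.0, 0.0]
ft_force: [-0.6, 0.1, -1.6]
finger_gap: 8.8
grasp_force: 29.2
```

```bash
cat >> h.py <<'E'
def over_cup():
    f=bot.grab_frame("side"); w=cloud(f); H=hsv(f); p=bot.sense()["position"]
    m=(H[...,0]>50)&(H[...,0]<78)&(H[...,1]>110)&(np.hypot(w[...,0]-p[0],w[...,1]-p[1])<60)&(w[...,2]>20)
    vv,uu=np.nonzero(m); P=w[m]; print("z",np.percentile(P[:,2],[1,99]).round(1))
    for z in np.arange(np.percentile(P[:,2],2)+5,np.percentile(P[:,2],98),35):
        k=abs(P[:,2]-z)<8; print(round(z),np.median(P[k],0).round(1),"cols",uu[k].min(),uu[k].max(),"rows",np.median(vv[k]))
    b=(H[...,0]>105)&(H[...,0]<130)&(H[...,1]>110)&(np.hypot(w[...,0]-562,w[...,1]-296)<40)&(w[...,2]>5)
    vb,ub=np.nonzero(b); Q=w[b]
    for z in(60,40,25):
        k=abs(Q[:,2]-z)<6
        if k.sum(): print("cup",z,"cols",np.percentile(ub[k],[1,99]),"surf",np.median(Q[k],0).round(1))
    g=abs(Q[:,2]-71)<4
    if g.sum()>5: print("rim",cv2.minEnclosingCircle(Q[g][:,:2].astype(np.float32)))
E
python3 - <<'E'
from h import *
s=bot.sense(); print(s["position"].round(1),s["finger_gap"],s["grasp_force"]); over_cup()
E
```

```text
[562.8 292.9 262.4] 8.787720692375583 29.233853369951248
z [103.3 247.3]
110 [553.4 300.6 111.2] cols 190 201 rows 280.0
145 [552.  300.1 144.7] cols 187 198 rows 267.5
180 [552.5 300.6 179.6] cols 183 195 rows 254.0
215 [552.6 300.1 214.9] cols 180 192 rows 239.0
cup 60 cols [188. 209.] surf [560.6 297.1  59.8]
cup 40 cols [189.31 211.  ] surf [550.3 300.6  40.4]
cup 25 cols [190.88 212.  ] surf [543.4 310.4  24.9]
rim ((559.7154541015625, 299.10162353515625), 24.636953353881836)
```

Request:
send_rows --targets '[[[3,0.3,0,0,3],[0,0,4,0,3],[0,0,6,0,3],[0,0,7,0,3],[0,0,7,0,3],[0,0,6,0,3],[0,0,4,0,3],[0,0,2,0,3]]]'

```text
time: 46.27
position: [562.6, 296.8, 225.3]
eef_rot: [0.679, 0.734, -0.0, -0.0]
ft_force: [0.4, 0.2, -0.2]
finger_gap: 9.0
grasp_force: 29.2
```

Run:
```python
from h import *
s=bot.sense(); print(s["position"].round(1),s["ft_force"].round(1),s["finger_gap"],s["grasp_force"]); over_cup()
```

```text
[562.6 296.8 225.3] [ 0.4  0.2 -0.2] 8.997250095984283 29.23495475202799
z [ 67.  210.6]
74 [553.1 304.2  76. ] cols 191 203 rows 294.0
109 [552.4 303.6 109.7] cols 189 200 rows 282.0
144 [552.3 304.4 144.7] cols 185 197 rows 269.0
179 [552.2 304.1 179.2] cols 182 194 rows 255.0
cup 60 cols [188. 209.] surf [546.8 306.9  60.9]
cup 40 cols [189.91 211.  ] surf [543.1 308.2  40. ]
cup 25 cols [190.96 212.  ] surf [543.9 311.4  24.5]
rim ((560.0418701171875, 298.1319274902344), 23.153730392456055)
```

Request:
send_rows --targets '[[[0,0,3,0,3],[0,0,5,0,3],[0,0,7,0,3],[0,0,7,0,3],[0,0,7,0,3],[0,0,6,0,3],[0,0,4,0,3],[0,0,1,0,3]]]'

```text
time: 46.98
position: [562.5, 296.8, 185.3]
eef_rot: [0.679, 0.734, -0.001, -0.0]
ft_force: [0.1, -0.4, -1.3]
finger_gap: 8.8
grasp_force: 29.2
```

Request:
send_rows --targets '[[[0,0,2,0,3],[0,0,2,0,3],[0,0,1.5,0,3],[0,0,1,0,3],[0,0,0,0,3],[0,0,0,0,3],[0,0,0,0,3],[0,0,0,0,3]]]'

```text
time: 47.65
position: [562.9, 297.0, 180.0]
eef_rot: [0.679, 0.734, 0.0, 0.0]
ft_force: [-0.1, 0.1, -1.1]
finger_gap: 9.0
grasp_force: 29.2
```

Request:
send_rows --targets '[[[0,0,1,0,3],[0,0,1,0,3],[0,0,0.3,0,3],[0,0,0,0,3],[0,0,0,0,3],[0,0,0,0,3],[0,0,0,0,3],[0,0,0,0,3]]]'

```text
time: 48.32
position: [562.9, 296.9, 177.6]
eef_rot: [0.679, 0.734, 0.0, -0.0]
ft_force: [0.4, 0.2, -0.6]
finger_gap: 8.6
grasp_force: 29.3
```

Request:
send_rows --targets '[[[0,0,0.4,0,3],[0,0,0.2,0,3],[0,0,0,0,3],[0,0,0,0,3],[0,0,0,0,3],[0,0,0,0,3],[0,0,0,0,3],[0,0,0,0,3]]]'

```text
time: 48.98
position: [563.0, 297.1, 177.3]
eef_rot: [0.679, 0.734, 0.0, 0.0]
ft_force: [0.1, -0.9, 5.8]
finger_gap: 9.1
grasp_force: 29.8
```

Tail on the floor (5.8 N). Release gently and go straight up.

Request:
send_rows --targets '[[[0,0,0,0,11],[0,0,0,0,14],[0,0,0,0,20],[0,0,0,0,30],[0,0,0,0,45],[0,0,0,0,55],[0,0,0,0,55],[0,0,0,0,55]]]'

```text
time: 49.65
position: [562.8, 297.0, 176.9]
eef_rot: [0.679, 0.734, -0.0, -0.0]
ft_force: [0.2, 0.4, -0.4]
finger_gap: 55.2
grasp_force: 0.0
```

Request:
send_rows --targets '[[[0,0,-6,0,55],[0,0,-12,0,55],[0,0,-20,0,55],[0,0,-25,0,55],[0,0,-25,0,55],[0,0,-20,0,55],[0,0,-10,0,55],[0,0,0,0,55]]]'

```text
time: 50.32
position: [563.6, 297.6, 298.2]
eef_rot: [0.679, 0.734, 0.002, 0.001]
ft_force: [0.9, -0.5, -0.5]
finger_gap: 54.9
grasp_force: 0.0
```

Run:
```python
from h import *
s=bot.sense(); print(s["position"].round(1),s["ft_force"].round(1)); over_cup()
f=bot.grab_frame("side"); w=cloud(f); m=(np.hypot(w[...,0]-562,w[...,1]-296)<30)&(w[...,2]>166)&(w[...,2]<225); print("nose",m.sum(),np.nanmax(w[m][:,2]).round(1),np.median(w[m],0).round(1))
for o in("gel_bottle","cap_casting","ring_casting"): print(o,[np.round(b["rect"]).tolist() for b in bot.boxes_of(o,"side")[:1]])
```

```text
[563.6 297.6 298.2] [ 0.9 -0.5 -0.5]
z [ 65.4 163.4]
72 [553.5 304.2  73.5] cols 191 203 rows 295.0
107 [553.3 304.2 107.1] cols 189 200 rows 283.0
142 [551.9 304.  141.8] cols 186 197 rows 270.0
cup 60 cols [188. 209.] surf [546.7 306.   60.7]
cup 40 cols [189.91 211.  ] surf [543.4 309.5  39.7]
cup 25 cols [191. 212.] surf [543.2 308.4  24.8]
rim ((559.0263061523438, 298.5849304199219), 22.69037628173828)
nose 138 212.3 [557.7 300.6 186. ]
gel_bottle [[249.0, 201.0, 15.0, 43.0]]
cap_casting [[275.0, 194.0, 33.0, 16.0]]
ring_casting [[221.0, 244.0, 28.0, 24.0]]
```

Probe stands upright in the cup: tip at 212 mm, handle top at 162 mm, so the tail is on the floor. The bystanders have not moved.

```bash
python3 -c "
from cell import bot
print(bot.job_done())"
```

```text
the job is handed in; nothing more can be done
None
```

The probe touched red (about 12 N at the end) and then yellow (about 6 N), and now stands tail down in the blue cup with the bystanders unmoved; while I was turning it over, it slipped out of the fingers once and came to rest standing upright on the bench, where I took hold of it again.

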